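# Stand the fallen sample bottle back up in the tester lane

### The arm

A 6-joint arm with a two-finger parallel gripper is mounted at the origin on the work surface. World frame = base frame: x ahead of the robot, y to its left, z up, the work surface at z = 0. Lengths are in m, angles in rad, forces in N, time in s.
With the tool pointing down it reaches from about 0.25 to 0.725 m from the base axis. Payload 4 kg.
Tool frame: the origin (TCP) lies midway between the tips of the shut fingers; the grasp point (between the pads) lies 19 mm behind it; z points along the fingers, y is the direction in which the jaws open and shut (so a half turn about z gives the same grasp; the last joint's range is limited). The gripper opens to 85 mm and grips with 20 to 120 N. Pads are 22 mm wide; open, the fingers measure 114 mm over their backs; the gripper's body (76 mm by 85 mm) begins 54 mm behind the grasp point. The pads swing forward as they close: fully open they stand 13 mm farther back than shut.
Start: joints at [-1.173, 0.241, 0.005, 1.335, 0, 1.571], TCP at [0.194, -0.461, 0.198] pointing down, gripper open.
Joint ranges: [-2.72, 2.72], [-1.05, 1.87], [-1.09, 1.28], [-1.99, 2.15], [-1.42, 1.44], [-3.14, 3.14]. Speed limits (rad/s): [2.79, 2.79, 3.14, 3.14, 3.14, 3.14].

### API

Orientations are given as a unit quaternion [x, y, z, w].
In Python, from workcell import get_obs, camera, camera_model, job_done, masks_of gives the robot as it stands.
- The arm moves only by the tool jog_arm, never from a script. Its argument "deltas" is a list that holds one entry, the list of rows, each a list of 7 numbers: the shift along the tool's x, y, z in mm, then the turn, a rotation vector about the tool's x, y, z in degrees, then the finger opening in mm, from 0 to 85.4. A call has 1 to 5 rows; each row shifts and turns the pose as measured when the row begins, along the tool's axes as they then stand; what a row does not reach is not made up. A row lasts 1/10 s, in which the tool goes at most 50 mm and 8.59 degrees, less where a joint would pass 70% of its speed; a pose out of reach is approached as far as the arm can. A call with a gripper value outside its range is refused whole. The fingers move at their own pace and stop on an object; the grip force is fixed at half the most. Time passes only in rows, so rows that do not move let the fingers close. It gives the time, the measured TCP pose, the force and the opening at its end, in the units of the state.
- get_obs(): the state, without advancing time (a new reading comes with each control period).
- camera(name): name is "scene" or "top"; returns the picture (400x640x3 uint8, red, green, blue); there is no depth.
- camera_model(name): a dict with "fovy" (degrees; the focal length in pixels is half the picture's height over the tangent of half this angle, whatever the lens; pixels are square), "cx", "cy" (the principal point, pixels), "pose" (4x4, takes a point from camera to world coordinates). Camera axes: x right, y down, z forward; pixel columns grow to the right and rows downward; lengths in m; the calibration is good to about 2 mm. A picture is of the moment at which its call begins. camera_model takes no time and is no camera call.
- job_done(): hands the job in, once; it reports no verdict.
Trained networks look in the newest picture that a camera, given by its name, has taken for a name from the list of things; names that differ only in an ending like _2 or _b are one class to them, and where a whole thing is asked for, a point or a joint stands for the part that bears it (a point fixed in the world has none). Each returns a list of dicts, best first, with "conf" (0 to 1); they miss things now and then, are a little off and sometimes report something else, mostly with a low value. They report only what shows in the picture. A call takes as long as a camera call. They do not tell look-alikes from the thing itself.
- masks_of(target, camera): "pixels" (400x640 bool, what is visible of it) and "at" ([column, row] in pixels, amid what is visible of it).
The state is a dict: "clock": time; "joint_pos": joint angles; "joint_vel": joint speeds; "tau": joint torques, N m; "eef_pos": TCP position; "tool_rot": TCP orientation; "ft_force": force on the tool from outside, world axes, zero at the start; "ft_torque": the same for the moment, N m; "grip_width": finger opening in m.
Only numpy, scipy, OpenCV 4.12 (cv2) and the standard library are available. Lean on these libraries where they do the work, as an engineer would, in place of code of your own. Each camera call takes 0.05 s, during which the arm holds its last target. There are 200 camera calls.

### The job

A red-capped sample bottle has fallen over in the lane and a calliper has been left lying across the lane, over the bottle's orange spot. First pick up the calliper and lay it flat in the middle of the green mat, without dropping it; then stand the fallen bottle upright, cap up, centred on the orange spot, and let go. Leave the four blue-capped bottles standing where they are.

Things in the scene. Friction and masses are not known exactly. Their poses are not given: they have to be found in the camera images.
- lane: grey sample lane lying on the bench: 5 mm thick plate, 116 wide (its x) and 760 long (its y), with a low steel rail 8 wide along each long edge and across the ends, rail tops 10 above the bench (5 above the plate); 100 between the long rails. Origin: centre of its underside, on the bench. Does not move
- spot: flat orange ring mark, 68 across with a pale centre of 52, printed on the lane's plate: where the fallen bottle must stand. Origin at its centre, 5 mm above the bench. No thickness to feel
- fallen: the fallen bottle: white round plastic bottle with a pale blue band and a red cap, about 180 g, 100 long overall; body diameter 56 for the first 74 from the base, then a cap of diameter 42. Origin on its axis at mid-height (50 from the base); +z along its axis towards the cap. Starts lying in the lane roughly along it
- calliper: steel calliper with a black slider, about 150 g, lying flat across the lane on the two rails: beam 150 long (its x), 14 wide, 5 thick; black slider block 56 long (x), 26 wide (y), 13 thick at the middle; jaws reach 35 to its -y side near the +x end (x = +28 to +72). Origin under the middle of the slider, at its underside; z up
- mat: green flat mat fixed on the bench, 100 (its x) by 170 (its y), 4 thick: where the calliper belongs. Origin: centre of its underside, on the bench
- n1: blue-capped white round sample bottle standing upright in the lane, same size as the fallen one (diameter 56, height 100); origin at mid-height on its axis, +z towards the cap; must not be disturbed
- n2: blue-capped white round sample bottle standing upright in the lane, same size as the fallen one (diameter 56, height 100); origin at mid-height on its axis, +z towards the cap; must not be disturbed
- n3: blue-capped white round sample bottle standing upright in the lane, same size as the fallen one (diameter 56, height 100); origin at mid-height on its axis, +z towards the cap; must not be disturbed
- n4: blue-capped white round sample bottle standing upright in the lane, same size as the fallen one (diameter 56, height 100); origin at mid-height on its axis, +z towards the cap; must not be disturbed
Not all that is in view belongs to the job. What is shaped like the n4 but black or yellow is not meant. What is shaped like the fallen but black is not meant.

How it is judged:
On the way, in this order (a step that is already met when the one before it is completed fails the run):
1. the calliper lies flat on the green mat, released (x of calliper in the frame of mat between -0.04 and 0.04 m and y of calliper in the frame of mat between -0.06 and 0.06 m and z of calliper in the frame of mat below 0.012 m and angle between calliper's own z axis and vertical below 0.15 rad and linear speed of calliper below 0.03 m/s and contact force between each of the arm, the fingers and calliper below 0.1 N), for 0.2 s.
2. the fallen bottle stands upright on the orange spot, released (horizontal distance between fallen and spot below 0.02 m and angle between fallen's own z axis and vertical below 0.08 rad and z of fallen in the frame of lane below 0.06 m and linear speed of fallen below 0.03 m/s and angular speed of fallen below 0.2 rad/s and contact force between the fingers and fallen below 0.1 N), for 0.2 s.
At the end, for the whole second after the job is handed in: Calliper flat, at rest on the mat, middle within 40 mm (mat x) and 60 mm (mat y) of its centre; red-capped bottle stands free, cap up, within 0.08 rad of vertical and 20 mm of the spot's centre; blue-capped bottles upright (0.1 rad), within 20 mm of their start; all released (all of step 1 and all of step 2 and angle between each of n1, n2, n3, n4's own z axis and vertical below 0.1 rad and distance of each of n1, n2, n3, n4 from where it was at the start of the episode below 0.02 m); the robot touches nothing.
It fails at once if a blue-capped bottle is tipped by more than 0.35 rad (angle between any of n1, n2, n3, n4's own z axis and vertical above 0.35 rad).
It fails at once if the calliper is dropped or thrown (moving faster than 0.6 m/s with nothing of the robot touching it) (contact force between each of the fingers, the arm and calliper below 0.05 N and linear speed of calliper above 0.6 m/s).
It also fails if it takes over 58 s, if anything falls off the work surface, if the arm or the gripper's body presses on something with over 40 N, if the wrist force passes 120 N, or if a joint passes its speed limit or range.

## Working session

There is one attempt and no reset: what is moved stays moved. The work goes in short steps, Python scripts to look and compute and a tool call to move; the robot and the scene stay as the last step left them, time stands still between calls to the robot, and variables do not carry over. Pictures are saved under pics/ and viewed, about 8 in all and at most 12, crops included, and the job is handed in when it is done.

Besides the shell and the picture viewer there is one more tool, called after "Request:" as name(argument=value, ...) on one line, values as JSON. jog_arm: Moves the arm, as the interface text tells. Its arguments: {"type":"object","properties":{"deltas":{"type":"array"}},"required":["deltas"]}

```bash
mkdir -p pics; ls
python3 - <<'E'
from workcell import *
import cv2,numpy as np
for n in ("scene","top"):
    im=camera(n); cv2.imwrite(f"pics/{n}0.png",im[:,:,::-1]); m=camera_model(n); print(n,m["fovy"],m["cx"],m["cy"]); print(np.round(m["pose"],4).tolist())
    for t in ("calliper","fallen","n1","mat","spot","lane"):
        print(t,[(np.round(d["conf"],2),np.round(d["at"]).tolist(),int(d["pixels"].sum())) for d in masks_of(t,n)])
o=get_obs(); print({k:np.round(v,4).tolist() for k,v in o.items()})
a=cv2.imread("pics/scene0.png");b=cv2.imread("pics/top0.png")
E
```

```text
pics
scene 42.30409572597775 326.91508943798715 204.78736188109528
[[-0.8144, 0.4661, -0.3457, 1.1403], [0.5802, 0.6458, -0.4963, 0.8407], [-0.0081, -0.6047, -0.7964, 1.3259], [0.0, 0.0, 0.0, 1.0]]
calliper [(np.float64(0.95), [312.0, 237.0], 300)]
fallen [(np.float64(0.75), [289.0, 197.0], 528), (np.float64(0.61), [371.0, 206.0], 562)]
n1 [(np.float64(0.89), [361.0, 298.0], 558), (np.float64(0.7), [386.0, 324.0], 555), (np.float64(0.69), [421.0, 306.0], 520), (np.float64(0.67), [351.0, 273.0], 486), (np.float64(0.58), [257.0, 156.0], 440), (np.float64(0.54), [248.0, 139.0], 240)]
mat [(np.float64(0.65), [332.0, 161.0], 1105), (np.float64(0.64), [258.0, 156.0], 442)]
spot []
lane [(np.float64(0.96), [310.0, 230.0], 5167)]
top 43.52105572474136 317.77608676053234 197.91524367183246
[[0.0031, -0.9908, 0.1354, 0.4095], [-0.9997, -0.0001, 0.0224, 0.0448], [-0.0222, -0.1354, -0.9905, 1.311], [0.0, 0.0, 0.0, 1.0]]
calliper [(np.float64(0.95), [308.0, 163.0], 513)]
fallen [(np.float64(0.81), [297.0, 247.0], 851), (np.float64(0.65), [372.0, 171.0], 790), (np.float64(0.54), [446.0, 171.0], 533)]
n1 [(np.float64(0.94), [208.0, 150.0], 565), (np.float64(0.91), [472.0, 175.0], 603), (np.float64(0.88), [168.0, 161.0], 565), (np.float64(0.84), [448.0, 172.0], 552), (np.float64(0.6), [231.0, 167.0], 518), (np.float64(0.56), [159.0, 199.0], 569)]
mat [(np.float64(0.75), [398.0, 249.0], 2537)]
spot [(np.float64(0.66), [298.0, 169.0], 224)]
lane [(np.float64(0.71), [340.0, 172.0], 9173)]
{'clock': 0.7, 'joint_pos': [-1.173, 0.2406, 0.005, 1.3352, -0.0, 1.5708], 'joint_vel': [0.0012, -0.001, 0.0002, 0.0008, -0.0008, -0.0022], 'tau': [0.0001, -37.2075, 25.2644, 0.0009, -0.0001, 0.0], 'eef_pos': [0.1937, -0.461, 0.1976], 'tool_rot': [0.9803, 0.1976, -0.0, 0.0], 'ft_force': [0.6656, -0.1557, 0.2138], 'ft_torque': [-0.0199, -0.0003, -0.0495], 'grip_width': 0.0853}
```

Run:
```python
import cv2
a=cv2.imread("pics/scene0.png");b=cv2.imread("pics/top0.png")
cv2.imwrite("pics/t1.png",cv2.resize(b[90:310,130:530],None,fx=2,fy=2,interpolation=3))
cv2.imwrite("pics/s1.png",cv2.resize(a[100:360,190:470],None,fx=2.3,fy=2.3,interpolation=3))
```

```text
(no output)
```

View pics/t1.png

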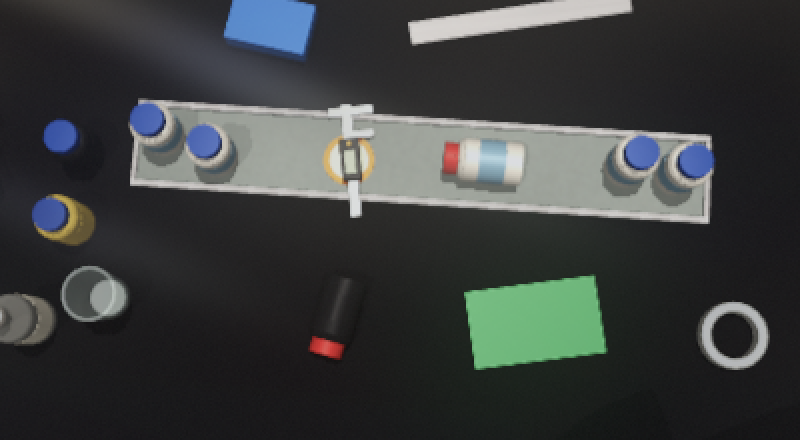

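View pics/s1.png

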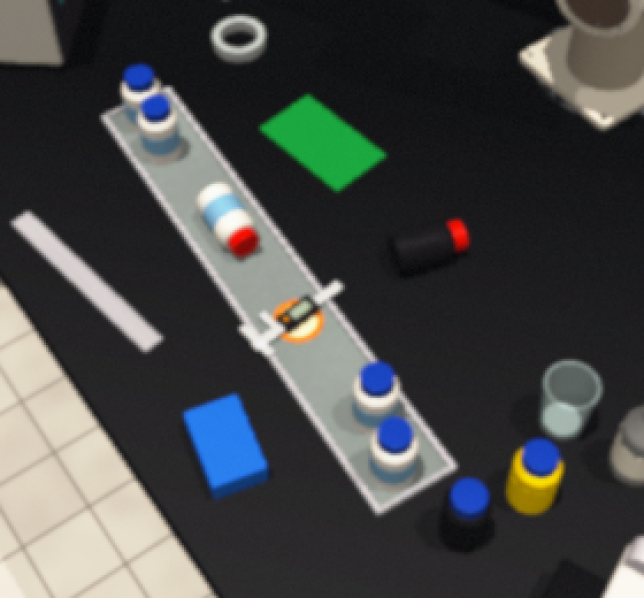

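Top view, full-image pixels:
- The calliper slider is at (304,168), over the orange ring.
- The fallen white bottle is at (372,171), with its red cap towards the spot at about (356,168).
- The mat is at (398,249).

Candidates for "fallen":
- White bottle with red cap at (372,171): chosen.
- Black bottle with red cap at (297,247): decoy.
- Standing bottle at (446,171): false hit.

The black and yellow blue-capped bottles at (160,158) and (159,199) are decoys for n1–n4. There is only one calliper; the white bar at (390,100) is a distractor.

```bash
cat > h.py <<'E'
import numpy as np,cv2
from workcell import *
from scipy.optimize import minimize
from scipy.spatial.transform import Rotation as R
def proj(P,n):
    m=camera_model(n);T=np.linalg.inv(m["pose"]);f=200/np.tan(np.radians(m["fovy"]/2))
    p=np.asarray(P)@T[:3,:3].T+T[:3,3]
    return np.c_[f*p[:,0]/p[:,2]+m["cx"],f*p[:,1]/p[:,2]+m["cy"]]
def ray(uv,n):
    m=camera_model(n);f=200/np.tan(np.radians(m["fovy"]/2))
    d=np.array([(uv[0]-m["cx"])/f,(uv[1]-m["cy"])/f,1]); return m["pose"][:3,3],m["pose"][:3,:3]@d
def onz(uv,n,z): o,d=ray(uv,n); return o+d*(z-o[2])/d[2]
def tri(a,b):
    (o1,d1),(o2,d2)=ray(a,"top"),ray(b,"scene")
    s=np.linalg.lstsq(np.c_[d1,-d2],o2-o1,rcond=None)[0]; p,q=o1+s[0]*d1,o2+s[1]*d2
    return (p+q)/2,np.linalg.norm(p-q)
def box(x0,x1,y0,y1,z0,z1): return np.array([[x,y,z] for x in(x0,x1) for y in(y0,y1) for z in(z0,z1)])
def cyl(r,z0,z1):
    t=np.linspace(0,2*np.pi,24,endpoint=False); return np.array([[r*np.cos(a),r*np.sin(a),z] for z in(z0,z1) for a in t])
BOTTLE=[cyl(.028,-.05,.024),cyl(.021,.024,.05)]
CAL=[box(-.075,.075,-.007,.007,.0,.005),box(-.028,.028,-.013,.013,0,.013),box(.028,.036,-.035,0,0,.005),box(.064,.072,-.035,0,0,.005)]
S=4
def render(parts,Rm,t,n):
    im=np.zeros((400*S,640*S),np.uint8)
    for p in parts:
        uv=(proj(p@Rm.T+t,n)+.5)*S
        cv2.fillConvexPoly(im,cv2.convexHull(np.round(uv).astype(np.int32)),1)
    return cv2.resize(im.astype(np.float32),(640,400),interpolation=cv2.INTER_AREA)
def fit(parts,masks,x0,rot,steps):
    def cost(x):
        c=0
        for n,m in masks.items():
            r=render(parts,rot(x),x[:3],n); c+=np.abs(r-m).sum()/m.sum()
        return c
    x0=np.array(x0,float); sim=np.vstack([x0]+[x0+np.eye(len(x0))[i]*steps[i] for i in range(len(x0))])
    best=None
    for k in range(2):
        r=minimize(cost,x0,method="Nelder-Mead",options=dict(initial_simplex=sim,maxiter=250,xatol=1e-4,fatol=1e-4)); x0=r.x
        sim=np.vstack([x0]+[x0-.5*np.eye(len(x0))[i]*steps[i] for i in range(len(x0))])
    return r.x,r.fun
def mask(t,n,near):
    return min(masks_of(t,n),key=lambda d:np.hypot(*(np.array(d["at"])-near)))["pixels"].astype(np.float32)
rz=lambda x:R.from_euler("z",x[3]).as_matrix()
def rlie(x): # axis horizontal at yaw x[3], tilt x[4]
    return R.from_euler("ZY",[x[3],np.pi/2-(x[4] if len(x)>4 else 0)]).as_matrix()
E
python3 - <<'E'
from h import *
print([k for k in camera_model("top")])
ims={n:camera(n) for n in("top","scene")}
np.savez("im.npz",**ims)
np.set_printoptions(precision=4,suppress=True)
mc={n:mask("calliper",n,p) for n,p in(("top",(305,168)),("scene",(312,237)))}
g=tri((304.5,169),(190+297/2.3,100+312/2.3)); print("slider tri",g)
print("cal",fit(CAL,mc,[*g[0][:2],.01,0.],rz,[.01,.01,.01,.1]))
mb={n:mask("fallen",n,p) for n,p in(("top",(372,171)),("scene",(289,197)))}
g=onz((372,171),"top",.033); print(g)
print("fallen",fit(BOTTLE,mb,[*g,1.6],rlie,[.01,.01,.01,.1]))
# red cap triangulation
# spot (orange), mat (green)
for n,im in ims.items():
    h=cv2.cvtColor(im,cv2.COLOR_RGB2HSV)
    o=((h[...,0]>8)&(h[...,0]<24)&(h[...,1]>110)&(h[...,2]>130)).astype(np.uint8)
    if n=="top": o[:,:285]=0;o[:,325:]=0;o[:150]=0;o[190:]=0
    else: o[:,290:]*=1;o[:225]=0;o[255:]=0;o[:,:295]=0;o[:,340:]=0
    pts=np.argwhere(o)[:,::-1].astype(np.float32); hu=cv2.convexHull(pts)
    w=np.array([onz(p,n,.005)[:2] for p in hu[:,0]]); print(n,"spot",len(pts),cv2.minEnclosingCircle(w.astype(np.float32)))
    gm=((h[...,0]>45)&(h[...,0]<80)&(h[...,1]>120)&(h[...,2]>80)).astype(np.uint8)
    c=max(cv2.findContours(gm,0,1)[0],key=cv2.contourArea)
    w=np.array([onz(p,n,.004)[:2] for p in c[:,0]],np.float32); print(n,"mat",cv2.minAreaRect(w))
    c=mask("lane",n,(0,0)) if n=="top" else None
    if c is not None:
        w=np.array([onz(p[::-1],n,.01)[:2] for p in np.argwhere(c>0)],np.float32); print("lane",cv2.minAreaRect(w))
for p in [(205,149),(231,163),(448,169),(475,171)]: print("cap",onz(p,"top",.105))
E
```

```text
['fovy', 'cx', 'cy', 'pose']
slider tri (array([0.6618, 0.1093, 0.0215]), np.float64(0.0010757839546561095))
cal (array([0.6626, 0.1083, 0.0148, 0.0962]), np.float64(0.45039552450180054))
[ 0.6545 -0.0665  0.033 ]
fallen (array([ 0.6579, -0.0624,  0.0386,  1.4734]), np.float64(0.14114581048488617))
top spot 90 ((0.6646648049354553, 0.11070171743631363), 0.03265316039323807)
top mat ((0.39042699337005615, -0.05307938531041145), (0.0, 0.0), 0.0)Traceback (most recent call last):
  File "<stdin>", line 26, in <module>
  File "h.py", line 12, in onz
    def onz(uv,n,z): o,d=ray(uv,n); return o+d*(z-o[2])/d[2]
                         ~~~^^^^^^
  File "h.py", line 10, in ray
    m=camera_model(n);f=200/np.tan(np.radians(m["fovy"]/2))
ValueError: time passes only in moves, steps and waits
```

```bash
sed -i 's/^from scipy.optimize/import workcell as _w\nCM={n:_w.camera_model(n) for n in("top","scene")}\ncamera_model=lambda n:CM[n]\nfrom scipy.optimize/' h.py
python3 - <<'E'
from h import *
np.set_printoptions(precision=4,suppress=True)
z=np.load("im.npz"); ims={n:camera(n) for n in("top","scene")}
for n in ims:
    im=ims[n]; mm=masks_of("mat",n)
    for d in mm[:1]:
        w=np.array([onz(p[::-1],n,.004)[:2] for p in np.argwhere(d["pixels"])],np.float32); print(n,"mat",cv2.minAreaRect(w),w.mean(0))
    d=masks_of("lane",n)[0]["pixels"]; 
    w=np.array([onz(p[::-1],n,.01)[:2] for p in np.argwhere(d)],np.float32); print(n,"lane",cv2.minAreaRect(w),np.round(cv2.boxPoints(cv2.minAreaRect(w)),3).tolist())
for n in ims: 
    im=ims[n]; hs=cv2.cvtColor(im,cv2.COLOR_RGB2HSV).astype(int)
    red=(((hs[...,0]<6)|(hs[...,0]>174))&(hs[...,1]>150)&(hs[...,2]>90)).astype(np.uint8)
    k,l,st,ce=cv2.connectedComponentsWithStats(red); print(n,"red",[(st[i,4],ce[i]) for i in range(1,k) if st[i,4]>20])
    u=(304,169) if n=="top" else (318,236)
    print(n,hs[u[1]-8:u[1]+8:3,u[0]-18:u[0]+19:4].tolist() if 0 else "")
# overlay at 4x of crops
A=[]
for n,c in (("top",(255,130,150,75)),("scene",(265,170,90,90))):
    im=ims[n].copy(); x,y,w,h=c
    r1=render(CAL,rz([0,0,0,.0962]),np.array([.6626,.1083,.0148]),n)
    r2=render(BOTTLE,rlie([0,0,0,1.4734]),np.array([.6579,-.0624,.0386]),n)
    big=cv2.resize(im[y:y+h,x:x+w],None,fx=5,fy=5,interpolation=3)
    for r,col in((r1,(255,0,255)),(r2,(0,255,0))):
        rb=cv2.resize(r[y:y+h,x:x+w],None,fx=5,fy=5)
        cv2.drawContours(big,cv2.findContours((rb>.5).astype(np.uint8),0,1)[0],-1,col,1)
    cv2.imwrite(f"pics/ov_{n}.png",big[:,:,::-1])
a=cv2.imread("pics/ov_top.png");b=cv2.imread("pics/ov_scene.png");b=cv2.resize(b,(375,375));a=cv2.resize(a,(750,375))[:, :]
o=np.zeros((600,800,3),np.uint8);o[:300,:600]=cv2.resize(a,(600,300));o[300:,:300]=cv2.resize(b,(300,300));cv2.imwrite("pics/ov1.png",o)
E
```

```text
top mat ((0.45111846923828125, -0.12995292246341705), (0.10456044971942902, 0.17306385934352875), 8.22590160369873) [ 0.451  -0.1312]
top lane ((0.6628411412239075, 0.016665011644363403), (0.7640803456306458, 0.1224215179681778), 86.20550537109375) [[0.5759999752044678, -0.36000001430511475], [0.6990000009536743, -0.36899998784065247], [0.7490000128746033, 0.39399999380111694], [0.6269999742507935, 0.4020000100135803]]
scene mat ((0.44963040947914124, -0.13052573800086975), (0.10392884910106659, 0.17384885251522064), 8.319199562072754) [ 0.4499 -0.1289]
scene lane ((0.6820258498191833, 0.33950769901275635), (0.10019145905971527, 0.06195599585771561), 51.580116271972656) [[0.6269999742507935, 0.3199999928474426], [0.675000011920929, 0.2809999883174896], [0.7369999885559082, 0.36000001430511475], [0.6890000104904175, 0.39800000190734863]]
top red [(np.int32(25), array([355.6, 163.6])), (np.int32(27), array([354.7778, 171.5185])), (np.int32(130), array([292.6769, 263.3692]))]
top 
scene red [(np.int32(95), array([389.0316, 201.1474])), (np.int32(118), array([295.3559, 204.7458]))]
scene
```

View pics/ov1.png

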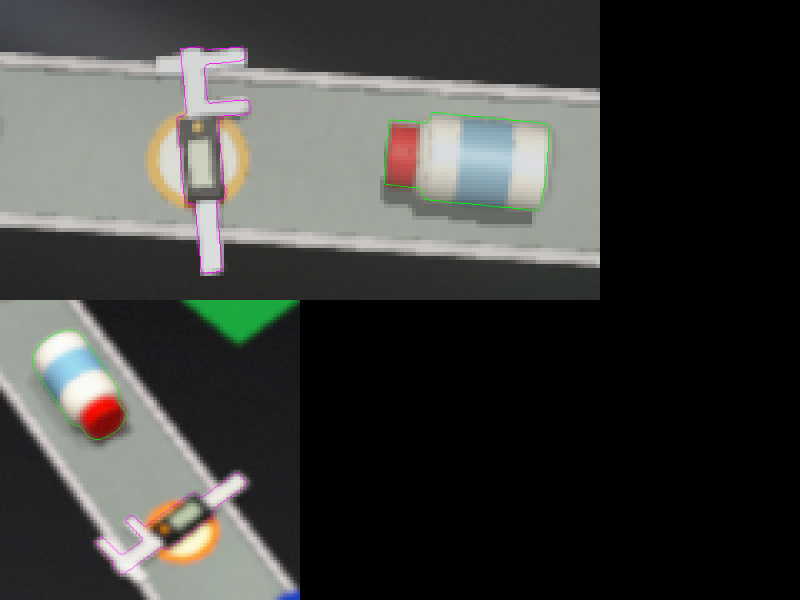

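The overlay shows the calliper outline (slider at top pixel ≈(304,168)) and the white fallen bottle with its red cap (≈(372,171)) matching my fitted poses in both views. That confirms the choice of bottle. Next I plan the transit to the calliper.

```bash
cat > plan.py <<'E'
import numpy as np
from scipy.spatial.transform import Rotation as R
from workcell import get_obs
def down(yaw): return R.from_matrix(np.c_[[np.cos(yaw),np.sin(yaw),0],[np.sin(yaw),-np.cos(yaw),0],[0,0,-1]])
def plan(pos,rot,grip,spin=None,n=None):
    """rows from the present pose to pos/rot (world). spin: signed tool-z turn (deg), for long turns"""
    o=get_obs(); p=np.array(o["eef_pos"]); Q=R.from_quat(o["tool_rot"]); d=np.array(pos)-p
    w=(Q.inv()*rot).as_rotvec() if spin is None else np.array([0,0,np.radians(spin)])
    n=n or int(max(np.ceil(np.linalg.norm(d)/.048),np.ceil(np.degrees(np.linalg.norm(w))/8.4),1))
    print("t",o["clock"],"rows",n,"j",np.round(o["joint_pos"],2))
    for i in range(n):
        print(np.round(np.r_[Q.inv().apply(d/n)*1e3,np.degrees(w/n),grip],1).tolist())
        Q=Q*R.from_rotvec(w/n)
E
python3 - <<'E'
from plan import *
plan([.6626,.1083,.12],down(.096+np.pi),55,spin=-162.7)
E
```

```text
t 1.35 rows 20 j [-1.17  0.24  0.    1.34 -0.    1.57]
[32.6, -17.2, 3.9, 0.0, 0.0, -8.1, 55.0]
[34.7, -12.4, 3.9, 0.0, 0.0, -8.1, 55.0]
[36.1, -7.3, 3.9, 0.0, 0.0, -8.1, 55.0]
[36.8, -2.1, 3.9, 0.0, 0.0, -8.1, 55.0]
[36.7, 3.1, 3.9, 0.0, 0.0, -8.1, 55.0]
[35.9, 8.3, 3.9, 0.0, 0.0, -8.1, 55.0]
[34.4, 13.3, 3.9, 0.0, 0.0, -8.1, 55.0]
[32.2, 18.0, 3.9, 0.0, 0.0, -8.1, 55.0]
[29.3, 22.4, 3.9, 0.0, 0.0, -8.1, 55.0]
[25.9, 26.3, 3.9, 0.0, 0.0, -8.1, 55.0]
[21.9, 29.7, 3.9, 0.0, 0.0, -8.1, 55.0]
[17.5, 32.5, 3.9, 0.0, 0.0, -8.1, 55.0]
[12.7, 34.6, 3.9, 0.0, 0.0, -8.1, 55.0]
[7.7, 36.1, 3.9, 0.0, 0.0, -8.1, 55.0]
[2.5, 36.8, 3.9, 0.0, 0.0, -8.1, 55.0]
[-2.8, 36.8, 3.9, 0.0, 0.0, -8.1, 55.0]
[-7.9, 36.0, 3.9, 0.0, 0.0, -8.1, 55.0]
[-13.0, 34.5, 3.9, 0.0, 0.0, -8.1, 55.0]
[-17.7, 32.3, 3.9, 0.0, 0.0, -8.1, 55.0]
[-22.1, 29.5, 3.9, 0.0, 0.0, -8.1, 55.0]
```

Request:
jog_arm(deltas=[[[32.6, -17.2, 3.9, 0, 0, -8.1, 55], [34.7, -12.4, 3.9, 0, 0, -8.1, 55], [36.1, -7.3, 3.9, 0, 0, -8.1, 55], [36.8, -2.1, 3.9, 0, 0, -8.1, 55], [36.7, 3.1, 3.9, 0, 0, -8.1, 55]]])

```text
clock: 1.85
eef_pos: [0.3115, -0.3184, 0.1777]
tool_rot: [0.847, 0.532, -0.0, 0.002]
ft_force: [-0.5, 0.5, -0.0]
grip_width: 0.0548
```

Run:
```python
from plan import *
o=get_obs();print(np.round(o["eef_pos"],3),np.round(o["tool_rot"],3))
plan([.6626,.1083,.12],down(.096+np.pi),55)
```

```text
[ 0.312 -0.318  0.178] [ 0.847  0.532 -0.     0.002]
t 1.85 rows 15 j [-0.8   0.14 -0.17  1.25 -0.    1.23]
[35.8, 8.7, 3.8, -0.0, 0.0, -8.1, 55.0]
[34.2, 13.7, 3.8, -0.0, 0.0, -8.1, 55.0]
[32.0, 18.3, 3.8, -0.0, 0.0, -8.1, 55.0]
[29.1, 22.6, 3.8, -0.0, 0.0, -8.1, 55.0]
[25.6, 26.5, 3.8, -0.0, 0.0, -8.1, 55.0]
[21.6, 29.8, 3.8, -0.0, 0.0, -8.1, 55.0]
[17.2, 32.6, 3.8, -0.0, 0.0, -8.1, 55.0]
[12.4, 34.7, 3.8, -0.0, 0.0, -8.1, 55.0]
[7.4, 36.1, 3.8, -0.0, 0.0, -8.1, 55.0]
[2.3, 36.8, 3.9, -0.0, 0.0, -8.1, 55.0]
[-2.9, 36.7, 3.9, -0.0, 0.0, -8.1, 55.0]
[-8.0, 35.9, 3.9, -0.0, 0.0, -8.1, 55.0]
[-13.0, 34.5, 3.9, -0.0, 0.0, -8.1, 55.0]
[-17.7, 32.3, 3.9, -0.0, 0.0, -8.1, 55.0]
[-22.1, 29.5, 3.9, -0.0, 0.0, -8.1, 55.0]
```

Request:
jog_arm(deltas=[[[35.8, 8.7, 3.8, 0, 0, -8.1, 55], [34.2, 13.7, 3.8, 0, 0, -8.1, 55], [32.0, 18.3, 3.8, 0, 0, -8.1, 55], [29.1, 22.6, 3.8, 0, 0, -8.1, 55], [25.6, 26.5, 3.8, 0, 0, -8.1, 55]]])

```text
clock: 2.35
eef_pos: [0.4311, -0.1685, 0.1585]
tool_rot: [0.599, 0.801, -0.001, 0.003]
ft_force: [-0.1, -0.6, -0.8]
grip_width: 0.0551
```

Request:
jog_arm(deltas=[[[21.6, 29.8, 3.8, 0, 0, -8.1, 55], [17.2, 32.6, 3.8, 0, 0, -8.1, 55], [12.4, 34.7, 3.8, 0, 0, -8.1, 55], [7.4, 36.1, 3.8, 0, 0, -8.1, 55], [2.3, 36.8, 3.9, 0, 0, -8.1, 55]]])

```text
clock: 2.85
eef_pos: [0.5465, -0.0145, 0.1389]
tool_rot: [0.27, 0.963, -0.002, 0.004]
ft_force: [0.3, -1.5, -0.4]
grip_width: 0.0544
```

Request:
jog_arm(deltas=[[[-2.9, 36.7, 3.9, 0, 0, -8.1, 55], [-8.0, 35.9, 3.9, 0, 0, -8.1, 55], [-13.0, 34.5, 3.9, 0, 0, -8.1, 55], [-17.7, 32.3, 3.9, 0, 0, -8.1, 55], [-22.1, 29.5, 3.9, 0, 0, -8.1, 55]]])

```text
clock: 3.35
eef_pos: [0.6563, 0.1433, 0.1178]
tool_rot: [-0.096, 0.995, -0.004, 0.003]
ft_force: [-0.0, -0.7, 0.3]
grip_width: 0.0549
```

Run:
```python
from plan import *
o=get_obs();print(np.round(o["eef_pos"],4),np.round(o["tool_rot"],3))
plan([.6626,.1083,.009],down(.096+np.pi),45)
```

```text
[0.6563 0.1433 0.1178] [-0.096  0.995 -0.004  0.003]
t 3.35 rows 3 j [ 0.22  0.62  0.38  1.33 -0.01  0.03]
[0.4, -11.5, 36.4, -0.2, 0.1, 1.8, 45.0]
[-0.1, -11.6, 36.3, -0.2, 0.1, 1.8, 45.0]
[-0.5, -11.7, 36.3, -0.2, 0.1, 1.8, 45.0]
```

Request:
jog_arm(deltas=[[[0, -18, 20, -0.3, 0.2, 2.7, 45], [0, -17, 20, -0.3, 0.1, 2.7, 45], [0, 0, 0, 0, 0, 0, 45]]])

```text
clock: 3.65
eef_pos: [0.6655, 0.1159, 0.0746]
tool_rot: [-0.054, 0.999, 0.002, 0.001]
ft_force: [-0.2, 0.3, -0.5]
grip_width: 0.0445
```

Run:
```python
from plan import *
o=get_obs();print(np.round(o["eef_pos"],4),np.round(o["tool_rot"],3))
plan([.6626,.1083,.0085],down(.096+np.pi),45,n=4)
from h import *
im=camera("top"); cv2.imwrite("pics/g1.png",cv2.resize(im[120:220,240:400],None,fx=4,fy=4,interpolation=3)[:,:,::-1])
```

```text
[0.6655 0.1159 0.0746] [-0.054  0.999  0.002  0.001]
t 3.65 rows 4 j [0.17 0.66 0.33 1.24 0.   0.06]
[1.0, -1.9, 16.5, 0.1, 0.0, 0.2, 45.0]
[0.9, -1.9, 16.5, 0.1, 0.0, 0.2, 45.0]
[0.9, -1.8, 16.5, 0.1, 0.0, 0.2, 45.0]
[0.9, -1.8, 16.5, 0.1, 0.0, 0.2, 45.0]
```

Request:
jog_arm(deltas=[[[2, -4, 10, 0.1, 0, 0.4, 45], [2, -4, 12, 0.1, 0, 0.4, 45], [0, 0, 12, 0, 0, 0, 45], [0, 0, 10, 0, 0, 0, 45], [0, 0, 0, 0, 0, 0, 45]]])

```text
clock: 4.2
eef_pos: [0.6637, 0.1095, 0.0324]
tool_rot: [-0.048, 0.999, 0.001, 0.004]
ft_force: [-0.6, 0.2, -1.1]
grip_width: 0.0448
```

Run:
```python
from plan import *
o=get_obs();print(np.round(o["eef_pos"],4),np.round(o["tool_rot"],3))
plan([.6626,.1083,.0085],down(.096+np.pi),45,n=2)
```

```text
[0.6637 0.1095 0.0324] [-0.048  0.999  0.001  0.004]
t 4.2 rows 2 j [0.16 0.68 0.25 1.14 0.   0.07]
[0.7, -0.6, 11.9, 0.1, 0.3, 0.0, 45.0]
[0.7, -0.6, 11.9, 0.1, 0.3, 0.0, 45.0]
```

Request:
jog_arm(deltas=[[[0.7, -0.6, 12, 0.1, 0.3, 0, 45], [0.7, -0.6, 11, 0.1, 0.3, 0, 40], [0, 0, 1, 0, 0, 0, 30], [0, 0, 0, 0, 0, 0, 24], [0, 0, 0, 0, 0, 0, 15]]])

```text
clock: 4.7
eef_pos: [0.6626, 0.1086, 0.0061]
tool_rot: [-0.048, 0.999, -0.001, -0.001]
ft_force: [0.1, -0.3, 0.6]
grip_width: 0.0149
```

Request:
jog_arm(deltas=[[[0, 0, 0, 0, 0, 0, 10], [0, 0, 0, 0, 0, 0, 10]]])

```text
clock: 4.9
eef_pos: [0.6632, 0.1088, 0.0069]
tool_rot: [-0.048, 0.999, -0.001, -0.001]
ft_force: [0.8, 0.9, -0.1]
grip_width: 0.0101
```

Run:
```python
from h import *
a=camera("top");b=camera("scene")
o=np.zeros((600,800,3),np.uint8)
o[:300,:480]=cv2.resize(a[120:220,230:390],None,fx=3,fy=3,interpolation=3)
o[300:,:480]=cv2.resize(b[190:290,240:400],None,fx=3,fy=3,interpolation=3)
cv2.imwrite("pics/g2.png",o[:,:480,::-1])
```

```text
(no output)
```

View pics/g2.png

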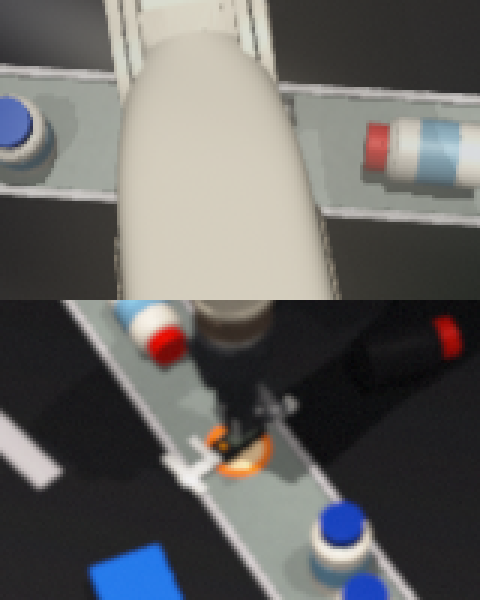

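The scene view shows the gripper over the slider at about (318,236). The calliper is still across the lane, but the fingers closed to 10 mm instead of stopping at 26. I need a closer look.

Run:
```python
from h import *
b=camera("scene")
c=cv2.resize(b[205:270,280:350],None,fx=9,fy=9,interpolation=3); c=np.clip(c.astype(float)*1.8,0,255).astype(np.uint8)
cv2.imwrite("pics/g3.png",c[:585,:,::-1])
print(get_obs()["grip_width"],get_obs()["eef_pos"])
```

```text
0.00997036297419233 [0.66319383 0.1087651  0.00689439]
```

View pics/g3.png

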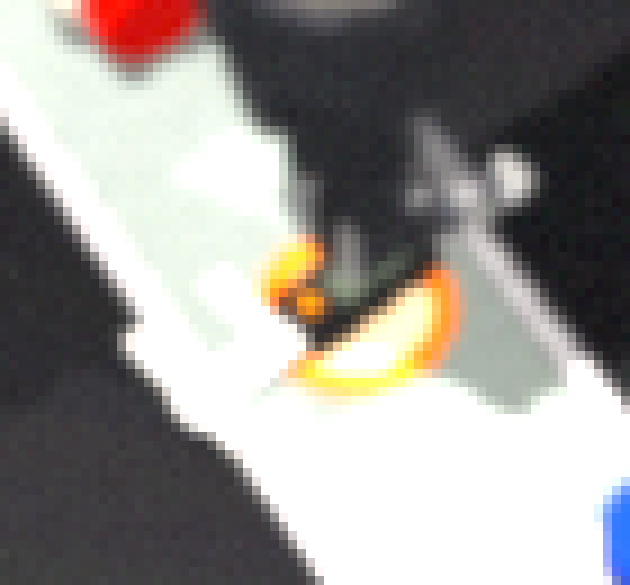

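Run:
```python
from h import *
np.set_printoptions(precision=1,suppress=True)
f=lambda P:((proj(P,"scene")-[280,205]+.5)*9)
o=get_obs(); p=np.array(o["eef_pos"]); Rt=R.from_quat(o["tool_rot"]).as_matrix(); print(np.round(Rt,3).tolist())
print("tcp",f([p])); print("tips +-y 5mm",f([p+Rt@[0,s*.005,0] for s in(1,-1)]))
print("pads 19 back",f([p+Rt@[0,s*.005,-.019] for s in(1,-1)]))
print("slider top centre, ends x+-28",f([[.6626,.1083,.023],[.6626+.028,.1083+.0027,.023],[.6626-.028,.1083-.0027,.023]]))
print("beam ends",f([[.6626+.075,.1083+.007,.013],[.6626-.075,.1083-.007,.013]]))
m=masks_of("calliper","scene"); print([(d["conf"],d["at"],d["pixels"].sum()) for d in m])
```

```text
[[-0.995, -0.097, -0.001], [-0.097, 0.995, -0.002], [0.001, -0.001, -1.0]]
tcp [[351.7 305. ]]
tips +-y 5mm [[361.3 314.2]
 [342.1 295.7]]
pads 19 back [[360.2 283.1]
 [340.9 264.5]]
slider top centre, ends x+-28 [[351.3 276.7]
 [287.3 322.9]
 [414.5 231.2]]
beam ends [[178.8 417.6]
 [518.8 173.3]]
[]
```

Request:
jog_arm(deltas=[[[0, 0, 0, 0, 0, 0, 0], [0, 0, 0, 0, 0, 0, 0], [0, 0, 0, 0, 0, 0, 0]]])

```text
clock: 5.4
eef_pos: [0.6633, 0.1087, 0.0071]
tool_rot: [-0.048, 0.999, -0.001, -0.0]
ft_force: [0.5, -0.3, 0.5]
grip_width: -0.0002
```

Run:
```python
from h import *
b=camera("scene"); g3=cv2.imread("pics/g3.png")
cv2.imwrite("pics/sc_shut.png",b[:,:,::-1])
c=cv2.resize(b[205:270,280:350],None,fx=9,fy=9,interpolation=3); c=np.clip(c.astype(float)*1.8,0,255).astype(np.uint8)[:,:,::-1]
d=cv2.absdiff(c,g3).max(2); d=cv2.medianBlur(d,9)
ys,xs=np.where(d>40); print(xs.min(),xs.max(),ys.min(),ys.max(),len(xs))
cv2.imwrite("pics/g4.png",np.hstack([c[100:500,150:550],cv2.cvtColor(np.clip(d.astype(int)*3,0,255).astype(np.uint8),cv2.COLOR_GRAY2BGR)[100:500,150:550]]))
```

```text
270 557 126 386 4766
```

View pics/g4.png

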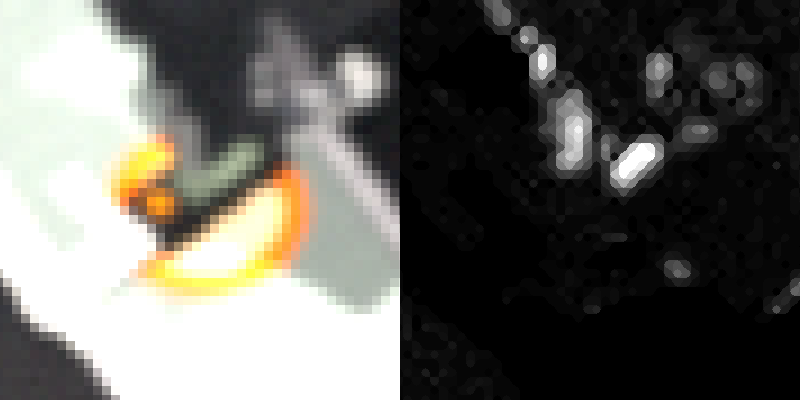

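The diff shows the shut fingertips at around crop (340,245), about 60 crop px above where TCP z=7 mm should project at (351,305). The real tips seem to be off from the reported TCP. The start pictures showed the gripper in the open, so I'll check it there.

Run:
```python
from h import *
o=R.from_quat([.9803,.1976,0,0]).as_matrix(); p=np.array([.1937,-.461,.1976])
out=[]
for n in("top","scene"):
    im=cv2.imread(f"pics/{n}0.png"); c=proj([p+o@[0,0,-.06]],n)[0]; print(n,c, proj([p],n))
    x0,y0=int(np.clip(c[0]-40,0,560)),int(np.clip(c[1]-50,0,300)); cr=cv2.resize(im[y0:y0+100,x0:x0+80],None,fx=5,fy=5,interpolation=3)
    cr=np.clip(cr.astype(float)*2,0,255).astype(np.uint8)
    for q,col in (([0,0,0],(0,255,0)),([0,.0427,-.013],(0,0,255)),([0,-.0427,-.013],(0,0,255)),([0,.057,-.013],(255,255,0)),([0,-.057,-.013],(255,255,0)),([0,0,-.073],(255,0,255))):
        u=(proj([p+o@q],n)[0]-[x0,y0]+.5)*5; cv2.circle(cr,tuple(int(v) for v in u),4,col,1)
    out.append(cr)
cv2.imwrite("pics/k1.png",np.hstack(out))
```

```text
top [581.7041617  376.01020578] [[567.5661206  369.87863701]]
scene [333.78991225  24.60343265] [[333.74886043  39.22382957]]
```

View pics/k1.png

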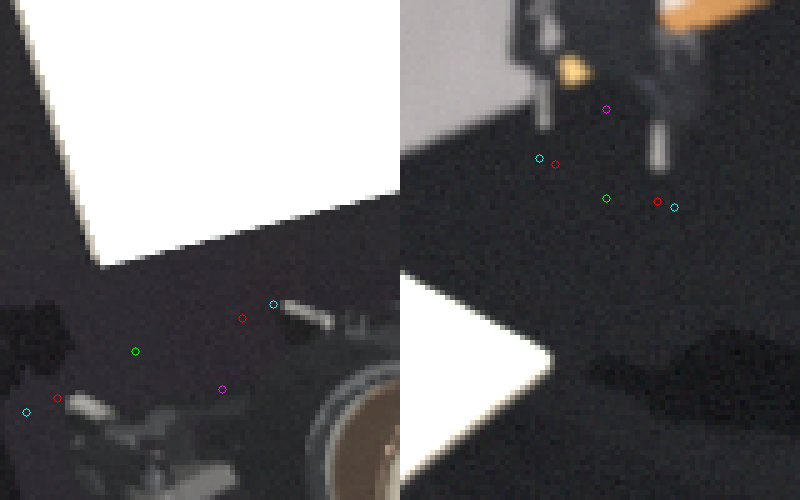

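Run:
```python
from h import *
np.set_printoptions(precision=4,suppress=True)
o=R.from_quat([.9803,.1976,0,0]).as_matrix(); p=np.array([.1937,-.461,.1976])
x0,y0=int(np.clip(581.7-40,0,560)),int(np.clip(376-50,0,300)); x1,y1=int(333.79-40),0
f=lambda u,x,y:np.array(u)/5-.5+[x,y]
for a,b in (((285,307),(660-400,172)),((68,402),(543-400,130)),((285,307),(143,130)),((68,402),(260,172)),((176,354),(201.5,151))):
    P,e=tri(f(a,x0,y0),f(b,x1,y1)); print(P,e,"in tool",o.T@(P-p))
```

```text
[ 0.1913 -0.4706  0.2306] 0.08906464868507331 in tool [-0.0059  0.0079 -0.033 ]
[ 0.2228 -0.4237  0.2804] 0.0843767200687861 in tool [ 0.0413 -0.0231 -0.0828]
[ 0.2203 -0.5018  0.2426] 0.0004884904640942747 in tool [ 0.0087  0.048  -0.045 ]
[ 0.1825 -0.4124  0.2423] 8.351900262970336e-05 in tool [ 0.0085 -0.0492 -0.0447]
[ 0.2015 -0.4566  0.2426] 0.0006106563429115437 in tool [ 0.0089 -0.001  -0.045 ]
```

Triangulated from both start views, the open fingertips lie 45 mm behind the reported TCP, against the 13 mm stated. So the real tips are about 32 mm short, and the grip closed above the slider. I'll open and descend further, watching the force.

Request:
jog_arm(deltas=[[[0, 0, 0, 0, 0, 0, 45], [0, 0, 0, 0, 0, 0, 45], [0, 0, 10, 0, 0, 0, 45], [0, 0, 8, 0, 0, 0, 45], [0, 0, 0, 0, 0, 0, 45]]])

```text
clock: 5.95
eef_pos: [0.6631, 0.1087, -0.0126]
tool_rot: [-0.048, 0.999, -0.001, -0.001]
ft_force: [-1.1, -0.2, 0.2]
grip_width: 0.0449
```

Request:
jog_arm(deltas=[[[0, 0, 5, 0, 0, 0, 45], [0, 0, 0, 0, 0, 0, 45]]])

```text
clock: 6.15
eef_pos: [0.6624, 0.1086, -0.019]
tool_rot: [-0.048, 0.999, -0.001, -0.001]
ft_force: [-0.1, 0.1, 0.1]
grip_width: 0.0453
```

Request:
jog_arm(deltas=[[[0, 0, 3, 0, 0, 0, 45], [0, 0, 0, 0, 0, 0, 32], [0, 0, 0, 0, 0, 0, 26], [0, 0, 0, 0, 0, 0, 18], [0, 0, 0, 0, 0, 0, 15]]])

```text
clock: 6.65
eef_pos: [0.6628, 0.1084, -0.0218]
tool_rot: [-0.048, 0.999, -0.001, -0.001]
ft_force: [0.3, -0.7, -1.2]
grip_width: 0.024
```

Request:
jog_arm(deltas=[[[0, 0, 0, 0, 0, 0, 10], [0, 0, 0, 0, 0, 0, 5]]])

```text
clock: 6.85
eef_pos: [0.6628, 0.1084, -0.0219]
tool_rot: [-0.048, 0.999, -0.001, -0.001]
ft_force: [-0.4, -0.7, -0.0]
grip_width: 0.0243
```

Request:
jog_arm(deltas=[[[0, 0, -10, 0, 0, 0, 5], [0, 0, -20, 0, 0, 0, 5], [0, 0, -30, 0, 0, 0, 5], [0, 0, -30, 0, 0, 0, 5]]])

```text
clock: 7.25
eef_pos: [0.6575, 0.1079, 0.0649]
tool_rot: [-0.048, 0.999, -0.002, -0.008]
ft_force: [0.8, 1.1, -1.5]
grip_width: 0.0244
```

Run:
```python
from plan import *
o=get_obs();print(np.round(o["eef_pos"],4),o["grip_width"],o["ft_force"])
plan([.4505,-.130,.068],down(1.714),5,n=12)
```

```text
[0.6575 0.1079 0.0649] 0.024359880399354703 [ 0.79353024  1.13523282 -1.45214135]
t 7.25 rows 12 j [ 0.16  0.66  0.31  1.24 -0.    0.07]
[19.1, -18.1, 0.1, -0.1, -0.1, 7.3, 5.0]
[16.6, -20.3, 0.1, -0.1, -0.1, 7.3, 5.0]
[13.9, -22.3, 0.0, -0.1, -0.1, 7.3, 5.0]
[11.0, -23.9, -0.0, -0.1, -0.1, 7.3, 5.0]
[7.9, -25.1, -0.1, -0.1, -0.1, 7.3, 5.0]
[4.6, -25.9, -0.1, -0.1, -0.1, 7.3, 5.0]
[1.3, -26.2, -0.1, -0.1, -0.1, 7.3, 5.0]
[-2.0, -26.2, -0.2, -0.1, -0.1, 7.3, 5.0]
[-5.3, -25.7, -0.2, -0.1, -0.1, 7.3, 5.0]
[-8.5, -24.9, -0.2, -0.1, -0.1, 7.3, 5.0]
[-11.6, -23.6, -0.2, -0.1, -0.1, 7.3, 5.0]
[-14.5, -21.9, -0.2, -0.1, -0.1, 7.3, 5.0]
```

Request:
jog_arm(deltas=[[[19.1, -18.1, 0, 0, 0, 7.3, 5], [16.6, -20.3, 0, 0, 0, 7.3, 5], [13.9, -22.3, 0, 0, 0, 7.3, 5], [11.0, -23.9, 0, 0, 0, 7.3, 5], [7.9, -25.1, 0, 0, 0, 7.3, 5]]])

```text
clock: 7.75
eef_pos: [0.5759, 0.0108, 0.0763]
tool_rot: [0.276, 0.961, 0.0, 0.001]
ft_force: [0.3, -1.2, -1.0]
grip_width: 0.024
```

Request:
jog_arm(deltas=[[[4.6, -25.9, 0, 0, 0, 7.3, 5], [1.3, -26.2, 0, 0, 0, 7.3, 5], [-2.0, -26.2, 0, 0, 0, 7.3, 5], [-5.3, -25.7, 0, 0, 0, 7.3, 5], [-8.5, -24.9, 0, 0, 0, 7.3, 5]]])

```text
clock: 8.25
eef_pos: [0.4835, -0.089, 0.0801]
tool_rot: [0.574, 0.819, 0.002, 0.004]
ft_force: [0.1, -0.5, -1.1]
grip_width: 0.0243
```

Request:
jog_arm(deltas=[[[-11.6, -23.6, 0, 0, 0, 7.3, 5], [-14.5, -21.9, 0, 0, 0, 7.3, 5], [0, 0, 0, 0, 0, 0, 5]]])

```text
clock: 8.55
eef_pos: [0.4435, -0.1298, 0.0822]
tool_rot: [0.679, 0.734, 0.002, 0.004]
ft_force: [-0.7, 0.3, -1.5]
grip_width: 0.0241
```

Run:
```python
from plan import *
o=get_obs();print(np.round(o["eef_pos"],4),o["grip_width"],o["ft_force"])
plan([.4505,-.130,-.022],down(1.714),5,n=5)
from h import *
a=camera("top");b=camera("scene")
o=np.zeros((300,800,3),np.uint8)
o[:,:400]=cv2.resize(a[200:300,330:463],(400,300),interpolation=3)
o[:,400:]=cv2.resize(b[110:210,270:403],(400,300),interpolation=3)
cv2.imwrite("pics/m1.png",o[:,:,::-1])
```

```text
[ 0.4435 -0.1298  0.0822] 0.024124902143652285 [-0.69201655  0.29786967 -1.47686486]
t 8.55 rows 5 j [-0.28  0.25 -0.3   1.01  0.    1.21]
[-0.1, 1.2, 20.8, 0.1, 0.0, -0.7, 5.0]
[-0.1, 1.2, 20.8, 0.1, 0.0, -0.7, 5.0]
[-0.2, 1.3, 20.8, 0.1, 0.0, -0.7, 5.0]
[-0.2, 1.3, 20.8, 0.1, 0.0, -0.7, 5.0]
[-0.2, 1.3, 20.8, 0.1, 0.0, -0.7, 5.0]
```

View pics/m1.png

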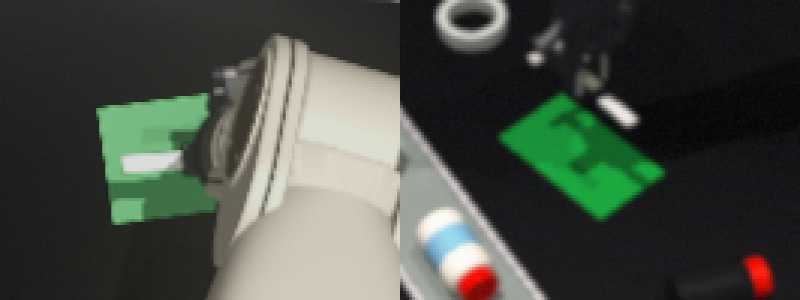

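The calliper is held level above the mat: beam at (150,163) in the top crop, mat centre near (175,165). Lowering.

Request:
jog_arm(deltas=[[[-0.1, 2, 25, 0.1, 0, -0.7, 5], [-0.1, 2, 25, 0.1, 0, -0.7, 5], [-0.2, 2, 20, 0.1, 0, -0.7, 5], [0, 0, 15, 0.1, 0, -0.7, 5], [0, 0, 0, 0, 0, 0, 5]]])

```text
clock: 9.15
eef_pos: [0.4617, -0.1262, -0.0017]
tool_rot: [0.654, 0.756, 0.004, 0.007]
ft_force: [0.7, -0.3, -0.5]
grip_width: 0.0243
```

Request:
jog_arm(deltas=[[[0, 0, 8, 0, 0, 0, 5], [0, 0, 0, 0, 0, 0, 5]]])

```text
clock: 9.35
eef_pos: [0.4637, -0.1254, -0.0093]
tool_rot: [0.653, 0.757, 0.005, 0.008]
ft_force: [-0.2, 0.1, -2.2]
grip_width: 0.0241
```

Run:
```python
from plan import *
plan([.4505,-.130,-.020],down(1.714),5,n=2)
```

```text
t 9.35 rows 2 j [-0.27  0.39 -0.39  0.78  0.    1.16]
[-1.3, -6.9, 5.2, 0.5, 0.2, 0.1, 5.0]
[-1.3, -6.9, 5.3, 0.5, 0.2, 0.1, 5.0]
```

Request:
jog_arm(deltas=[[[-1.3, -6.9, 5.2, 0.5, 0.2, 0, 5], [-1.3, -6.9, 5.2, 0.5, 0.2, 0, 5], [0, 0, 0, 0, 0, 0, 5]]])

```text
clock: 9.65
eef_pos: [0.4513, -0.1305, -0.019]
tool_rot: [0.653, 0.758, 0.001, 0.0]
ft_force: [-0.2, -0.0, -1.7]
grip_width: 0.0246
```

Request:
jog_arm(deltas=[[[0, 0, 4, 0, 0, 0, 5], [0, 0, 2, 0, 0, 0, 5]]])

```text
clock: 9.85
eef_pos: [0.4516, -0.131, -0.0248]
tool_rot: [0.653, 0.757, 0.001, 0.001]
ft_force: [0.0, -0.3, -1.8]
grip_width: 0.0244
```

Request:
jog_arm(deltas=[[[0, 0, 1.5, 0, 0, 0, 5], [0, 0, 1.5, 0, 0, 0, 5], [0, 0, 0, 0, 0, 0, 5]]])

```text
clock: 10.15
eef_pos: [0.4518, -0.1312, -0.0279]
tool_rot: [0.653, 0.757, 0.001, 0.001]
ft_force: [-0.9, 0.4, 0.1]
grip_width: 0.0243
```

Contact: the weight has gone off the wrist. Releasing slowly, then rising.

Request:
jog_arm(deltas=[[[0, 0, 0, 0, 0, 0, 30], [0, 0, 0, 0, 0, 0, 40], [0, 0, 0, 0, 0, 0, 50], [0, 0, 0, 0, 0, 0, 50]]])

```text
clock: 10.55
eef_pos: [0.453, -0.1314, -0.0272]
tool_rot: [0.653, 0.757, 0.001, 0.002]
ft_force: [-0.0, 0.6, -0.1]
grip_width: 0.0497
```

Request:
jog_arm(deltas=[[[0, 0, -10, 0, 0, 0, 50], [0, 0, -30, 0, 0, 0, 60], [0, 0, -40, 0, 0, 0, 85], [0, 0, -45, 0, 0, 0, 85], [0, 0, -45, 0, 0, 0, 85]]])

```text
clock: 11.05
eef_pos: [0.4462, -0.1295, 0.1441]
tool_rot: [0.653, 0.757, -0.002, -0.005]
ft_force: [2.2, -0.3, -0.3]
grip_width: 0.0845
```

Run:
```python
from h import *
np.set_printoptions(precision=4,suppress=True)
camera("scene");camera("top")
o=get_obs();print(o["eef_pos"],o["tool_rot"],o["joint_pos"])
m=masks_of("calliper","scene"); print([(d["conf"],d["at"],d["pixels"].sum(),onz(d["at"],"scene",.008)) for d in m])
if m: print(fit(CAL,{"scene":m[0]["pixels"].astype(np.float32)},[.4516,-.131,-1.43],lambda x:R.from_euler("z",x[2]).as_matrix(),[.01,.01,.1]) if 0 else "")
mb=mask("fallen","scene",(289,197)); f0=lambda x:rlie(x)
print(fit(BOTTLE,{"scene":mb},[.6579,-.0624,.033,1.4734],rlie,[.004,.004,.0,.05]))
```

```text
[ 0.4516 -0.1311  0.1494] [0.6529 0.7574 0.0012 0.0015] [-0.2831  0.2069 -0.167   1.1931  0.0009  1.1397]
[(0.5, [323.7, 156.6], np.int64(283), array([ 0.4563, -0.1568,  0.008 ]))]

(array([ 0.6562, -0.0688,  0.033 ,  1.4978]), np.float64(0.12282274663448334))
```

```bash
cat >> plan.py <<'E'
PSI=1.485; B=np.array([.657,-.064,.036])
def tilt(a,psi=PSI): return down(psi)*R.from_rotvec([0,np.radians(a),0])
def tcp(G,rot,back=0.,off=.053): return np.array(G)+(off-back)*rot.as_matrix()[:,2]
u=np.array([np.cos(PSI),np.sin(PSI),0])
E
python3 - <<'E'
from plan import *
r=tilt(-30); t=tcp(B+.005*u,r,.10); print(t)
plan(t,r,85)
E
```

```text
[ 0.6594422  -0.03560483  0.07670319]
t 11.25 rows 6 j [-0.28  0.21 -0.18  1.19  0.    1.14]
[10.3, 37.2, 11.0, 0.5, -5.0, 2.2, 85.0]
[12.7, 36.9, 9.7, 0.5, -5.0, 2.2, 85.0]
[14.9, 36.4, 8.1, 0.5, -5.0, 2.2, 85.0]
[16.9, 35.9, 6.4, 0.5, -5.0, 2.2, 85.0]
[18.7, 35.3, 4.5, 0.5, -5.0, 2.2, 85.0]
[20.4, 34.5, 2.5, 0.5, -5.0, 2.2, 85.0]
```

Request:
jog_arm(deltas=[[[10.3, 37.2, 11, 0.5, -5, 2.2, 85], [12.7, 36.9, 9.7, 0.5, -5, 2.2, 85], [14.9, 36.4, 8.1, 0.5, -5, 2.2, 85], [16.9, 35.9, 6.4, 0.5, -5, 2.2, 85], [18.7, 35.3, 4.5, 0.5, -5, 2.2, 85]]])

```text
clock: 11.75
eef_pos: [0.6231, -0.0596, 0.0844]
tool_rot: [0.713, 0.664, -0.167, 0.152]
ft_force: [1.2, -0.5, 0.0]
grip_width: 0.0848
```

Request:
jog_arm(deltas=[[[20.4, 34.5, 2.5, 0.5, -5, 2.2, 85], [0, 0, 0, 0, 0, 0, 85]]])

```text
clock: 11.95
eef_pos: [0.6571, -0.0395, 0.0553]
tool_rot: [0.714, 0.645, -0.208, 0.177]
ft_force: [-1.0, -0.3, -2.3]
grip_width: 0.0852
```

Run:
```python
from plan import *
from h import *
o=get_obs();p=np.array(o["eef_pos"]);Rt=R.from_quat(o["tool_rot"]).as_matrix();print(np.round(p,4),np.round(Rt,3).tolist())
r=tilt(-30); plan(tcp(B+.005*u,r,.08),r,85,n=2)
out=[]
for n in("top","scene"):
    im=camera(n)[:,:,::-1]; c=proj([p-Rt[:,2]*.05],n)[0]; x0,y0=int(c[0]-40),int(c[1]-60)
    cr=np.clip(cv2.resize(im[y0:y0+120,x0:x0+80],None,fx=5,fy=5,interpolation=3).astype(float)*1.3,0,255).astype(np.uint8); print(n,x0,y0)
    for q,col in (([.011,.0427,-.045],(0,0,255)),([.011,-.0427,-.045],(0,0,255)),([-.011,.0427,-.045],(255,0,255)),([-.011,-.0427,-.045],(255,0,255)),([0,0,-.032],(0,255,0))):
        v=(proj([p+Rt@q],n)[0]-[x0,y0]+.5)*5; cv2.circle(cr,tuple(int(k) for k in v),4,col,1)
    # world-z bias hypothesis
    for s in(1,-1):
        v=(proj([p+[0,0,.032]+Rt@[.011,s*.0427,-.013]],n)[0]-[x0,y0]+.5)*5; cv2.circle(cr,tuple(int(k) for k in v),4,(255,255,0),1)
    out.append(cr)
cv2.imwrite("pics/k2.png",np.hstack(out))
mt={"scene":mask("fallen","scene",(289,197)),"top":mask("fallen","top",(372,171))}; print({k:v.sum() for k,v in mt.items()})
```

```text
[ 0.6571 -0.0395  0.0553] [[0.081, 0.994, -0.068], [0.848, -0.105, -0.52], [-0.524, -0.016, -0.851]]
t 11.95 rows 2 j [ 0.2   0.79  0.39  1.36 -0.52  1.92]
[-3.6, 1.0, -0.2, -0.7, 0.8, -0.2, 85.0]
[-3.6, 1.0, -0.2, -0.7, 0.8, -0.2, 85.0]
top 312 103
scene 255 134
{'scene': np.float32(303.0), 'top': np.float32(819.0)}
```

View pics/k2.png

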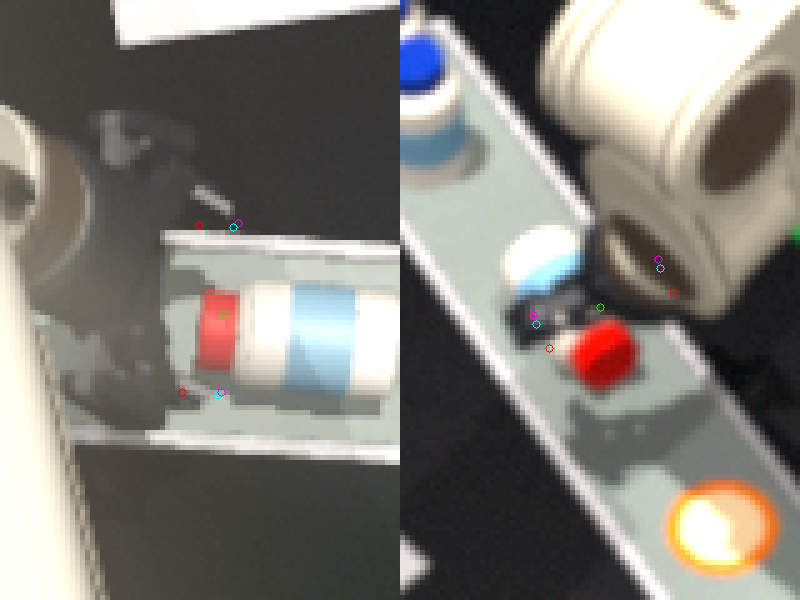

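The top crop shows the upper pad tip at (232,212), which matches an offset of 32 mm along the tool axis (predicted (238,223)). So the offset follows the tool axis even when tilted. The bottle lies undisturbed below. I'll refine the bottle and spot positions.

Run:
```python
from plan import *
from h import *
np.set_printoptions(precision=4,suppress=True)
ims={n:camera(n) for n in("top","scene")}
mt=mask("fallen","top",(372,171))
print("bottle",fit(BOTTLE,{"top":mt},[.657,-.064,.033,1.485],rlie,[.004,.004,0,.05]))
im=ims["scene"];h=cv2.cvtColor(im,cv2.COLOR_RGB2HSV)
o=((h[...,0]>5)&(h[...,0]<26)&(h[...,1]>80)&(h[...,2]>120)).astype(np.uint8); o[:225]=0;o[255:]=0;o[:,:300]=0;o[:,340:]=0
k,l,st,ce=cv2.connectedComponentsWithStats(o); i=1+np.argmax(st[1:,4]); pts=np.argwhere(l==i)[:,::-1]
w=np.array([onz(q,"scene",.005)[:2] for q in pts],np.float32); print("spot scene",len(w),cv2.minEnclosingCircle(w),(w.max(0)+w.min(0))/2)
im=ims["top"];h=cv2.cvtColor(im,cv2.COLOR_RGB2HSV)
o=((h[...,0]>8)&(h[...,0]<24)&(h[...,1]>60)&(h[...,2]>120)).astype(np.uint8); o[:150]=0;o[190:]=0;o[:,:280]=0;o[:,330:]=0
pts=np.argwhere(o)[:,::-1]
if len(pts)>20:
    w=np.array([onz(q,"top",.005)[:2] for q in pts],np.float32); print("spot top",len(w),cv2.minEnclosingCircle(w),(w.max(0)+w.min(0))/2)
r=tilt(-30); plan(tcp(B+.005*u,r,.05),r,85,n=2)
```

```text
bottle (array([ 0.6581, -0.0625,  0.033 ,  1.4817]), np.float64(0.06985759735107422))
spot scene 255 ((0.6624560952186584, 0.1103978157043457), 0.036224570125341415) [0.6625 0.11  ]
t 12.3 rows 2 j [ 0.19  0.76  0.38  1.36 -0.52  1.92]
[4.4, -0.2, 21.8, -0.2, 0.6, -0.8, 85.0]
[4.1, -0.2, 21.8, -0.2, 0.6, -0.8, 85.0]
```

Request:
jog_arm(deltas=[[[4, 0, 20, -0.2, 0.5, -0.8, 85], [4, 0, 20, -0.2, 0.5, -0.8, 85], [0, 0, 0, 0, 0, 0, 85]]])

```text
clock: 12.6
eef_pos: [0.6596, -0.0623, 0.0476]
tool_rot: [0.714, 0.651, -0.185, 0.181]
ft_force: [0.4, -0.3, -0.3]
grip_width: 0.0849
```

```bash
sed -i 's/B=np.array.*/B=np.array([.658,-.0625,.036])/;s/PSI=1.485/PSI=1.482/' plan.py
python3 - <<'E'
from plan import *
o=get_obs(); print(o["eef_pos"],o["ft_force"])
r=tilt(-30); plan(tcp(B+.005*u,r,.0),r,85,n=5)
E
```

```text
[ 0.65958874 -0.06227574  0.04760031] [ 0.3618115  -0.33279684 -0.27864786]
t 12.6 rows 5 j [ 0.16  0.74  0.29  1.24 -0.51  1.85]
[2.0, -0.5, 12.1, 0.2, -0.0, -0.1, 85.0]
[2.0, -0.5, 12.1, 0.2, -0.0, -0.1, 85.0]
[2.0, -0.4, 12.1, 0.2, -0.0, -0.1, 85.0]
[2.0, -0.4, 12.1, 0.2, -0.0, -0.1, 85.0]
[2.0, -0.4, 12.1, 0.2, -0.0, -0.1, 85.0]
```

Request:
jog_arm(deltas=[[[2, -0.5, 14, 0.2, 0, 0, 85], [2, -0.5, 14, 0.2, 0, 0, 85], [2, -0.5, 10, 0.2, 0, 0, 85], [2, 0, 8, 0.2, 0, 0, 85], [0, 0, 0, 0, 0, 0, 85]]])

```text
clock: 13.1
eef_pos: [0.6592, -0.0806, 0.0081]
tool_rot: [0.718, 0.647, -0.186, 0.178]
ft_force: [0.8, 0.1, -0.6]
grip_width: 0.085
```

Run:
```python
from plan import *
o=get_obs(); print(o["eef_pos"],o["ft_force"])
r=tilt(-30); plan(tcp(B+.005*u,r,.0),r,85,n=2)
```

```text
[ 0.65921752 -0.08064085  0.00806528] [ 0.83027395  0.06777966 -0.6018107 ]
t 13.1 rows 2 j [ 0.13  0.78  0.25  1.16 -0.51  1.83]
[2.9, -1.5, 8.7, 0.2, -0.1, -0.5, 85.0]
[2.9, -1.5, 8.7, 0.2, -0.1, -0.5, 85.0]
```

Request:
jog_arm(deltas=[[[2.9, -1.5, 7, 0.2, 0, -0.5, 85], [2.9, -1.5, 6, 0.2, 0, -0.5, 85], [0, 0, 0, 0, 0, 0, 85]]])

```text
clock: 13.4
eef_pos: [0.6561, -0.0813, -0.0081]
tool_rot: [0.712, 0.654, -0.19, 0.173]
ft_force: [-0.1, 1.1, -0.2]
grip_width: 0.0848
```

Run:
```python
from plan import *
o=get_obs(); print(o["eef_pos"],o["ft_force"],o["ft_torque"])
r=tilt(-30); plan(tcp(B+.005*u,r,.0),r,85,n=1)
```

```text
[ 0.65608318 -0.08134786 -0.00807133] [-0.14050006  1.05895996 -0.18111866] [ 0.4825769  -0.04109343  0.12143354]
t 13.4 rows 1 j [ 0.13  0.8   0.24  1.14 -0.51  1.81]
[-1.3, 0.2, 2.9, -0.0, -0.2, 0.2, 85.0]
```

Request:
jog_arm(deltas=[[[-1, 0, 2.5, 0, 0, 0, 80], [0, 0, 0, 0, 0, 0, 70], [0, 0, 0, 0, 0, 0, 62], [0, 0, 0, 0, 0, 0, 56], [0, 0, 0, 0, 0, 0, 50]]])

```text
clock: 13.9
eef_pos: [0.6566, -0.0826, -0.0094]
tool_rot: [0.711, 0.654, -0.19, 0.173]
ft_force: [-0.3, 0.5, 0.2]
grip_width: 0.0541
```

Request:
jog_arm(deltas=[[[0, 0, 0, 0, 0, 0, 40], [0, 0, 0, 0, 0, 0, 40], [0, 0, 0, 0, 0, 0, 40]]])

```text
clock: 14.2
eef_pos: [0.6565, -0.0826, -0.0094]
tool_rot: [0.712, 0.654, -0.19, 0.173]
ft_force: [-0.3, 0.9, 0.2]
grip_width: 0.0543
```

```bash
cat > b.py <<'E'
from plan import *
import json,sys
SP=np.array([.6632,.1104])
def cur(): o=get_obs(); return np.array(o["eef_pos"]),R.from_quat(o["tool_rot"]),o
def save():
    p,Q,_=cur(); Bt=np.array([.658,-.0625,.033]); json.dump(dict(p=Q.inv().apply(Bt-p).tolist(),a=Q.inv().apply(u).tolist()),open("rel.json","w"))
def go(pos,axis,n,grip=40):
    """rows that bring the held bottle's origin to pos, its axis to axis"""
    rel=json.load(open("rel.json")); p,Q,o=cur(); b=p+Q.apply(rel["p"]); a=Q.apply(rel["a"])
    axis=np.array(axis,float); k=np.cross(a,axis); s=np.linalg.norm(k); ang=np.arctan2(s,a@axis); w=k/s*ang if s>1e-6 else k*0
    print("t",o["clock"],"bottle",np.round(b,4),"axis",np.round(a,3),"turn",np.degrees(ang),"F",np.round(o["ft_force"],1),"j",np.round(o["joint_pos"],2))
    for i in range(n):
        R2=R.from_rotvec(w/n)*Q; b2=b+(np.array(pos)-b)/(n-i); p2=b2-R2.apply(rel["p"])
        print(np.round(np.r_[Q.inv().apply(p2-p)*1e3,np.degrees((Q.inv()*R2).as_rotvec()),grip],1).tolist())
        b,p,Q=b2,p2,R2
E
python3 - <<'E'
from b import *
save(); print(open("rel.json").read()); go([.658,-.0625,.10],u,3)
E
```

```text
{"p": [-0.003581187478053998, -0.0002939551043720078, -0.04680492788412798], "a": [0.867981895388416, 0.004304844246776254, -0.49657718191026834]}
t 14.2 bottle [ 0.658  -0.0625  0.033 ] axis [ 0.089  0.996 -0.   ] turn 2.9878650890817015e-15 F [-0.3  0.9  0.2] j [ 0.12  0.8   0.24  1.13 -0.51  1.81]
[-11.1, -0.0, -19.4, 0.0, 0.0, 0.0, 40.0]
[-11.1, -0.0, -19.4, 0.0, 0.0, 0.0, 40.0]
[-11.1, -0.0, -19.4, 0.0, 0.0, 0.0, 40.0]
```

Request:
jog_arm(deltas=[[[-11.1, 0, -19.4, 0, 0, 0, 40], [-11.1, 0, -19.4, 0, 0, 0, 40], [-11.1, 0, -19.4, 0, 0, 0, 40], [0, 0, 0, 0, 0, 0, 40]]])

```text
clock: 14.6
eef_pos: [0.6543, -0.0825, 0.0556]
tool_rot: [0.711, 0.655, -0.192, 0.17]
ft_force: [0.9, 1.0, -2.0]
grip_width: 0.0542
```

Run:
```python
from b import *
print(get_obs()["grip_width"]); go([*SP,.10],[0,0,1],14)
```

```text
0.054190374806043974
t 14.6 bottle [ 0.656  -0.0625  0.0981] axis [0.089 0.996 0.001] turn 89.94372694670602 F [ 0.9  1.  -2. ] j [ 0.12  0.73  0.3   1.26 -0.5   1.81]
[15.9, -0.5, -6.9, -0.1, 6.4, -0.0, 40.0]
[16.5, -0.5, -5.7, -0.1, 6.4, -0.0, 40.0]
[17.0, -0.5, -4.4, -0.1, 6.4, -0.0, 40.0]
[17.3, -0.5, -3.1, -0.1, 6.4, -0.0, 40.0]
[17.5, -0.5, -1.7, -0.1, 6.4, -0.0, 40.0]
[17.6, -0.5, -0.3, -0.1, 6.4, -0.0, 40.0]
[17.4, -0.5, 1.1, -0.1, 6.4, -0.0, 40.0]
[17.2, -0.4, 2.4, -0.1, 6.4, -0.0, 40.0]
[16.7, -0.4, 3.7, -0.1, 6.4, -0.0, 40.0]
[16.2, -0.4, 5.0, -0.1, 6.4, -0.0, 40.0]
[15.5, -0.4, 6.2, -0.1, 6.4, -0.0, 40.0]
[14.6, -0.4, 7.3, -0.1, 6.4, -0.0, 40.0]
[13.7, -0.4, 8.3, -0.1, 6.4, -0.0, 40.0]
[12.6, -0.4, 9.2, -0.1, 6.4, -0.0, 40.0]
```

Request:
jog_arm(deltas=[[[15.9, -0.5, -6.9, -0.1, 6.4, 0, 40], [16.5, -0.5, -5.7, -0.1, 6.4, 0, 40], [17, -0.5, -4.4, -0.1, 6.4, 0, 40], [17.3, -0.5, -3.1, -0.1, 6.4, 0, 40], [17.5, -0.5, -1.7, -0.1, 6.4, 0, 40]]])

```text
clock: 15.1
eef_pos: [0.6557, 0.0114, 0.0444]
tool_rot: [0.734, 0.679, 0.019, -0.024]
ft_force: [-0.6, 0.1, -2.4]
grip_width: 0.0542
```

Request:
jog_arm(deltas=[[[17.6, -0.5, -0.3, -0.1, 6.4, 0, 40], [17.4, -0.5, 1.1, -0.1, 6.4, 0, 40], [17.2, -0.4, 2.4, -0.1, 6.4, 0, 40], [16.7, -0.4, 3.7, -0.1, 6.4, 0, 40], [16.2, -0.4, 5, -0.1, 6.4, 0, 40]]])

```text
clock: 15.6
eef_pos: [0.6578, 0.098, 0.0522]
tool_rot: [0.699, 0.643, 0.229, -0.214]
ft_force: [0.0, -0.0, -2.4]
grip_width: 0.0546
```

Run:
```python
from b import *
print(get_obs()["grip_width"]); go([*SP,.095],[0,0,1],6)
```

```text
0.054559949605447494
t 15.6 bottle [0.6552 0.0673 0.0877] axis [0.042 0.4   0.916] turn 23.705884366445762 F [ 0.  -0.  -2.4] j [-0.16  0.7   0.16  1.09  0.64  1.48]
[9.8, 0.8, 3.0, -0.1, 3.9, -0.1, 40.0]
[9.5, 0.8, 3.4, -0.1, 3.9, -0.1, 40.0]
[9.3, 0.8, 3.9, -0.1, 3.9, -0.1, 40.0]
[8.9, 0.8, 4.3, -0.1, 3.9, -0.1, 40.0]
[8.6, 0.8, 4.6, -0.1, 3.9, -0.1, 40.0]
[8.3, 0.8, 5.0, -0.1, 3.9, -0.1, 40.0]
```

Request:
jog_arm(deltas=[[[9.8, 0.8, 3, -0.1, 3.9, 0, 40], [9.5, 0.8, 3.4, -0.1, 3.9, 0, 40], [9.3, 0.8, 3.9, -0.1, 3.9, 0, 40], [8.9, 0.8, 4.3, -0.1, 3.9, 0, 40], [8.6, 0.8, 4.6, -0.1, 3.9, 0, 40]]])

```text
clock: 16.1
eef_pos: [0.661, 0.1421, 0.0599]
tool_rot: [0.653, 0.592, 0.346, -0.322]
ft_force: [0.3, 0.3, -2.9]
grip_width: 0.0545
```

Request:
jog_arm(deltas=[[[8.3, 0.8, 5, -0.1, 3.9, 0, 40], [0, 0, 0, 0, 0, 0, 40]]])

```text
clock: 16.3
eef_pos: [0.6596, 0.1502, 0.0576]
tool_rot: [0.643, 0.579, 0.365, -0.344]
ft_force: [-0.3, -0.4, -3.5]
grip_width: 0.0542
```

Run:
```python
from b import *
from h import *
o=get_obs();print(o["grip_width"]); go([*SP,.085],[0,0,1],2)
a=camera("top");b=camera("scene")
np.set_printoptions(precision=4,suppress=True)
o=np.zeros((400,800,3),np.uint8)
o[:,:400]=cv2.resize(a[120:220,255:355],(400,400),interpolation=3)
o[:,400:]=cv2.resize(b[170:270,265:365],(400,400),interpolation=3)
cv2.imwrite("pics/u1.png",o[:,:,::-1])
for n,q in(("top",(300,160)),("scene",(315,225))):
    d=masks_of("fallen",n); print(n,[(x["conf"],x["at"],x["pixels"].sum()) for x in d])
```

```text
0.05420258968583777
t 16.3 bottle [0.6558 0.108  0.0777] axis [ 0.023 -0.002  1.   ] turn 1.3510264612151253 F [-0.3 -0.4 -3.5] j [-0.22  0.84  0.15  1.11  1.04  1.32]
[4.0, 3.8, -0.5, -0.3, -0.0, -0.6, 40.0]
[4.0, 3.8, -0.5, -0.3, -0.0, -0.6, 40.0]
top [(0.72, [303.9, 166.4], np.int64(431)), (0.55, [297.7, 244.4], np.int64(796))]
scene [(0.93, [372.6, 207.9], np.int64(549)), (0.64, [319.9, 223.6], np.int64(485))]
```

View pics/u1.png

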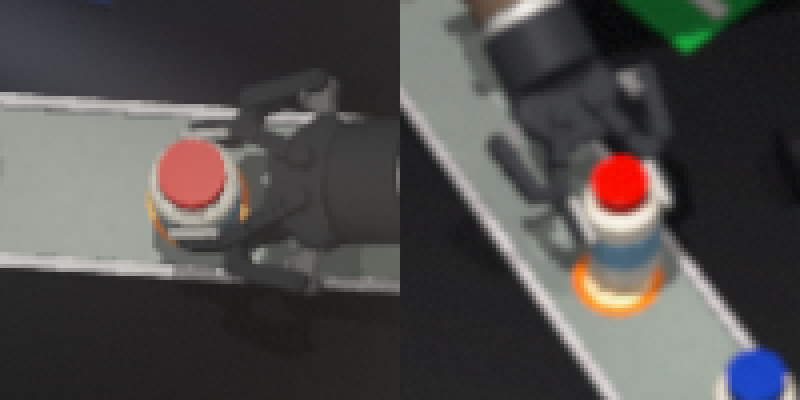

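Both views show the bottle upright, red cap up, above the orange ring (cap at top ≈(302.5,163), scene ≈(319.5,215)). I check its position by triangulating the cap.

Run:
```python
from b import *
from h import *
np.set_printoptions(precision=4,suppress=True)
c={}
ims={n:camera(n) for n in("top","scene")}
for n,box_ in(("top",(285,140,325,190)),("scene",(300,195,345,240))):
    hs=cv2.cvtColor(ims[n],cv2.COLOR_RGB2HSV); x0,y0,x1,y1=box_
    m=(((hs[...,0]<8)|(hs[...,0]>172))&(hs[...,1]>110)&(hs[...,2]>90)).astype(np.uint8); k=np.zeros_like(m);k[y0:y1,x0:x1]=1;m*=k
    p=np.argwhere(m)[:,::-1]; c[n]=(p.mean(0),m.astype(np.float32)); print(n,len(p),p.mean(0))
print("cap tri",tri(c["top"][0],c["scene"][0]))
CAP=[cyl(.021,.024,.05)]
x,f=fit(CAP,{n:c[n][1] for n in c},[.657,.108,.078],lambda x:np.eye(3),[.005,.005,.005]); print("cap fit upright",x,f)
mb={n:mask("fallen",n,p) for n,p in(("top",(304,166)),("scene",(320,223)))}
x,f=fit(BOTTLE,mb,[*x,0,0],lambda x:R.from_euler("xy",x[3:5]).as_matrix(),[.005,.005,.005,.05,.05]); print("bottle",x,f)
```

```text
top 225 [302.4844 162.1333]
scene 179 [319.0279 214.7095]
cap tri (array([0.6586, 0.1087, 0.1258]), np.float64(5.0760193068584966e-05))
cap fit upright [0.6586 0.1082 0.0865] 0.44497984647750854
bottle [ 0.6602  0.1106  0.0886  0.0396 -0.1079] 0.3440612554550171
```

Run:
```python
from b import *
go([.662,.1104,.066],[0,0,1],3)
```

```text
t 16.7 bottle [0.6582 0.1083 0.0829] axis [ 0.015 -0.002  1.   ] turn 0.854133857095436 F [-0.2 -0.2 -3.5] j [-0.22  0.84  0.15  1.11  1.04  1.32]
[-4.5, 1.4, 3.5, -0.1, -0.0, -0.2, 40.0]
[-4.5, 1.3, 3.5, -0.1, -0.0, -0.2, 40.0]
[-4.5, 1.3, 3.5, -0.1, -0.0, -0.2, 40.0]
```

Request:
jog_arm(deltas=[[[-4.5, 1.4, 3.5, -0.1, 0, -0.2, 40], [-4.5, 1.3, 3.5, -0.1, 0, -0.2, 40], [-4.5, 1.3, 3.5, -0.1, 0, -0.2, 40], [0, 0, 0, 0, 0, 0, 40]]])

```text
clock: 17.1
eef_pos: [0.6671, 0.1528, 0.0454]
tool_rot: [0.638, 0.584, 0.372, -0.336]
ft_force: [-0.4, -0.2, -2.1]
grip_width: 0.0547
```

Run:
```python
from b import *
go([.662,.1104,.058],[0,0,1],3)
```

```text
t 17.1 bottle [0.6629 0.1106 0.0656] axis [-0.     0.001  1.   ] turn 0.04929186428701839 F [-0.4 -0.2 -2.1] j [-0.21  0.86  0.15  1.06  1.04  1.33]
[-2.2, -0.3, 1.2, 0.0, 0.0, 0.0, 40.0]
[-2.2, -0.3, 1.2, 0.0, 0.0, 0.0, 40.0]
[-2.2, -0.3, 1.2, 0.0, 0.0, 0.0, 40.0]
```

Request:
jog_arm(deltas=[[[-2.2, 0, 1.2, 0, 0, 0, 40], [-2.2, 0, 1.2, 0, 0, 0, 40], [-2.2, 0, 1.2, 0, 0, 0, 40], [0, 0, 0, 0, 0, 0, 40]]])

```text
clock: 17.5
eef_pos: [0.6673, 0.1528, 0.0375]
tool_rot: [0.638, 0.584, 0.372, -0.337]
ft_force: [-0.3, 0.4, -1.1]
grip_width: 0.0542
```

Request:
jog_arm(deltas=[[[-1.3, 0, 0.8, 0, 0, 0, 40], [0, 0, 0, 0, 0, 0, 40]]])

```text
clock: 17.7
eef_pos: [0.6676, 0.1529, 0.0377]
tool_rot: [0.638, 0.583, 0.373, -0.337]
ft_force: [-0.3, 0.6, -2.9]
grip_width: 0.0543
```

Request:
jog_arm(deltas=[[[-1.3, 0, 0.8, 0, 0, 0, 40], [0, 0, 0, 0, 0, 0, 40]]])

```text
clock: 17.9
eef_pos: [0.6679, 0.153, 0.0378]
tool_rot: [0.638, 0.582, 0.374, -0.338]
ft_force: [0.2, 0.1, -1.4]
grip_width: 0.0546
```

Run:
```python
from b import *
go([.662,.1104,.055],[0,0,1],1)
```

```text
t 17.9 bottle [0.6636 0.1107 0.0577] axis [-0.001 -0.005  1.   ] turn 0.2702777630589977 F [ 0.2  0.1 -1.4] j [-0.21  0.87  0.14  1.05  1.04  1.33]
[-2.8, -1.5, 0.9, 0.0, -0.3, 0.0, 40.0]
```

Request:
jog_arm(deltas=[[[-2.2, 0, 1.3, 0, -0.2, 0, 40], [-2.2, 0, 1.3, 0, 0, 0, 40]]])

```text
clock: 18.1
eef_pos: [0.6689, 0.1538, 0.0377]
tool_rot: [0.638, 0.58, 0.376, -0.338]
ft_force: [-6.5, -4.2, 12.1]
grip_width: 0.0543
```

Run:
```python
from b import *
go([.663,.1104,.0575],[0,0,1],1)
```

```text
t 18.1 bottle [0.6643 0.1114 0.0575] axis [-0.001 -0.009  1.   ] turn 0.5061492696270429 F [-6.5 -4.2 12.1] j [-0.21  0.87  0.14  1.04  1.05  1.34]
[-1.0, -1.2, -1.0, -0.0, -0.5, -0.0, 40.0]
```

Request:
jog_arm(deltas=[[[-1, -1.2, -1, 0, -0.5, 0, 40], [0, 0, 0, 0, 0, 0, 40], [0, 0, 0, 0, 0, 0, 40]]])

```text
clock: 18.4
eef_pos: [0.668, 0.1522, 0.0375]
tool_rot: [0.64, 0.583, 0.373, -0.335]
ft_force: [-0.7, -1.9, 2.3]
grip_width: 0.0546
```

Run:
```python
from b import *
go([.663,.1104,.0575],[0,0,1],1)
```

```text
t 18.4 bottle [0.6635 0.11   0.0577] axis [-0.002  0.002  1.   ] turn 0.13982071456065145 F [-0.7 -1.9  2.3] j [-0.21  0.87  0.14  1.03  1.04  1.34]
[0.1, -0.5, 0.4, 0.1, 0.1, 0.1, 40.0]
```

Standing on the plate with little load and near vertical. Releasing gently, then backing out along the tool axis.

Request:
jog_arm(deltas=[[[0, 0, 0, 0, 0, 0, 58], [0, 0, 0, 0, 0, 0, 64], [0, 0, 0, 0, 0, 0, 72], [0, 0, 0, 0, 0, 0, 80], [0, 0, 0, 0, 0, 0, 85]]])

```text
clock: 18.9
eef_pos: [0.6684, 0.1526, 0.0367]
tool_rot: [0.639, 0.583, 0.373, -0.335]
ft_force: [0.0, 0.2, 0.2]
grip_width: 0.085
```

Request:
jog_arm(deltas=[[[0, 0, 0, 0, 0, 0, 85], [0, 0, -10, 0, 0, 0, 85], [0, 0, -15, 0, 0, 0, 85], [0, 0, -20, 0, 0, 0, 85], [0, 0, -25, 0, 0, 0, 85]]])

```text
clock: 19.4
eef_pos: [0.6597, 0.0947, 0.0704]
tool_rot: [0.638, 0.584, 0.371, -0.337]
ft_force: [0.0, -0.2, -0.8]
grip_width: 0.0852
```

Request:
jog_arm(deltas=[[[0, 0, -25, 0, 0, 0, 85], [0, 0, -25, 0, 0, 0, 85], [0, 0, 0, 0, 0, 0, 85], [0, 0, 0, 0, 0, 0, 85]]])

```text
clock: 19.8
eef_pos: [0.6568, 0.0471, 0.0975]
tool_rot: [0.639, 0.584, 0.373, -0.335]
ft_force: [-0.9, 0.1, -0.7]
grip_width: 0.0851
```

Run:
```python
from b import *
from h import *
np.set_printoptions(precision=4,suppress=True)
a=camera("top");b=camera("scene"); o=get_obs(); print(o["clock"],o["eef_pos"],o["joint_pos"])
v=np.zeros((500,800,3),np.uint8)
v[:250]=cv2.resize(a[110:285,140:500],(800,250) if 0 else (514,250),interpolation=3) if 0 else 0
A=cv2.resize(a[110:290,140:500],(800,400),interpolation=3); B2=cv2.resize(b[110:260,235:355],(160,200),interpolation=3)
cv2.imwrite("pics/e1.png",A[:,:,::-1])
mb={n:mask("fallen",n,p) for n,p in(("top",(304,166)),("scene",(320,229)))}
x,f=fit(BOTTLE,mb,[.663,.11,.055,0,0],lambda x:R.from_euler("xy",x[3:5]).as_matrix(),[.005,.005,.005,.05,.05]); print("bottle",x,f)
mc={n:max(masks_of("calliper",n),key=lambda d:d["conf"])["pixels"].astype(np.float32) for n in("top","scene")}
print("cal",fit(CAL,mc,[.4516,-.131,.006,-1.43],rz,[.005,.005,.005,.1]))
```

```text
19.9 [0.6566 0.0479 0.0974] [-0.3694  0.8789  0.3261  1.4582  0.9891  1.05  ]
bottle [ 0.6654  0.1112  0.0584 -0.0126 -0.02  ] 0.12530922889709473
cal (array([ 0.4531, -0.1263,  0.0066, -1.4207]), np.float64(2.835019111633301))
```

View pics/e1.png

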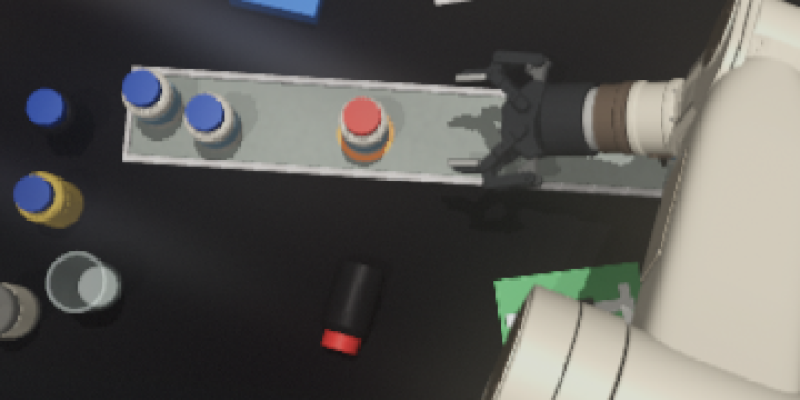

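The red-capped bottle stands on the ring (crop (362,120)) and the calliper is on the mat. The arm hides the right-hand bottles and part of the mat, so I raise it and recheck.

Run:
```python
from plan import *
plan([.60,.02,.22],tilt(30),85,n=5)
```

```text
t 20.1 rows 5 j [-0.37  0.88  0.33  1.46  0.99  1.05]
[18.0, -10.5, -18.0, 0.1, -6.0, 0.0, 85.0]
[16.0, -10.6, -19.8, 0.1, -6.0, 0.0, 85.0]
[13.8, -10.6, -21.4, 0.1, -6.0, 0.0, 85.0]
[11.5, -10.6, -22.7, 0.1, -6.0, 0.0, 85.0]
[9.0, -10.7, -23.8, 0.1, -6.0, 0.0, 85.0]
```

Request:
jog_arm(deltas=[[[18, -10.5, -18, 0, -6, 0, 85], [16, -10.6, -19.8, 0, -6, 0, 85], [13.8, -10.6, -21.4, 0, -6, 0, 85], [11.5, -10.6, -22.7, 0, -6, 0, 85], [9, -10.7, -23.8, 0, -6, 0, 85]]])

```text
clock: 20.6
eef_pos: [0.5933, 0.0212, 0.1998]
tool_rot: [0.718, 0.648, 0.176, -0.185]
ft_force: [0.2, 0.2, 0.7]
grip_width: 0.0852
```

Run:
```python
from plan import *
print(get_obs()["eef_pos"]);plan([.33,.12,.25],tilt(0),85,n=7)
```

```text
[0.59329804 0.02121322 0.1998384 ]
t 20.6 rows 7 j [-0.24  0.5   0.27  1.46  0.5   1.4 ]
[12.0, -39.0, 0.3, -0.3, -4.2, -0.1, 85.0]
[12.1, -39.0, -0.8, -0.3, -4.2, -0.1, 85.0]
[12.0, -38.9, -1.9, -0.3, -4.2, -0.1, 85.0]
[11.9, -38.9, -3.0, -0.3, -4.2, -0.1, 85.0]
[11.7, -38.9, -4.1, -0.3, -4.2, -0.1, 85.0]
[11.5, -38.8, -5.1, -0.3, -4.2, -0.1, 85.0]
[11.1, -38.8, -6.2, -0.3, -4.2, -0.1, 85.0]
```

Request:
jog_arm(deltas=[[[12, -39, 0, -0.3, -4.2, 0, 85], [12, -39, -1, -0.3, -4.2, 0, 85], [12, -39, -2, -0.3, -4.2, 0, 85], [12, -39, -3, -0.3, -4.2, 0, 85], [12, -39, -4, -0.3, -4.2, 0, 85]]])

```text
clock: 21.1
eef_pos: [0.4042, 0.0949, 0.2403]
tool_rot: [0.74, 0.669, 0.053, -0.044]
ft_force: [0.4, 1.2, 0.5]
grip_width: 0.0852
```

Request:
jog_arm(deltas=[[[11.5, -39, -5, -0.3, -4.2, 0, 85], [11, -39, -6, -0.3, -4.2, 0, 85], [0, 0, 0, 0, 0, 0, 85], [0, 0, 0, 0, 0, 0, 85]]])

```text
clock: 21.5
eef_pos: [0.32, 0.1303, 0.2552]
tool_rot: [0.737, 0.676, 0.004, 0.012]
ft_force: [0.3, 0.1, -0.1]
grip_width: 0.0846
```

Run:
```python
from h import *
np.set_printoptions(precision=4,suppress=True)
a=camera("top");b=camera("scene"); o=get_obs(); print(o["clock"],o["eef_pos"],o["joint_vel"])
cv2.imwrite("pics/e2.png",cv2.resize(a[110:290,140:500],(800,400),interpolation=3)[:,:,::-1])
old={n:cv2.imread(f"pics/{n}0.png")[:,:,::-1] for n in("top","scene")}
def blue(im,n):
    hs=cv2.cvtColor(np.ascontiguousarray(im),cv2.COLOR_RGB2HSV); m=((hs[...,0]>105)&(hs[...,0]<130)&(hs[...,1]>140)&(hs[...,2]>70)).astype(np.uint8)
    k,l,st,ce=cv2.connectedComponentsWithStats(m); return [ce[i] for i in range(1,k) if 60<st[i,4]<400]
for n,im in(("top",a),("scene",b)):
    B=blue(im,n); print(n,[(np.round(c,1).tolist(),np.round(min([np.hypot(*(c-d)) for d in B] or [99]),2)) for c in blue(old[n],n)])
mb={n:mask("fallen",n,p) for n,p in(("top",(304,166)),("scene",(320,229)))}
x,f=fit(BOTTLE,mb,[.663,.11,.055,0,0],lambda x:R.from_euler("xy",x[3:5]).as_matrix(),[.005,.005,.005,.05,.05]); print("bottle",x,f)
mc={n:max(masks_of("calliper",n),key=lambda d:d["conf"])["pixels"].astype(np.float32) for n in("top","scene")}
print("cal",fit(CAL,mc,[.4516,-.131,.006,-1.43],rz,[.005,.005,.005,.1]))
```

```text
21.6 [0.3208 0.129  0.2548] [-0.0428  0.0213  0.0065 -0.0051 -0.0077  0.0012]
top [([255.3, 94.3], np.float64(75.94)), ([271.5, 109.3], np.float64(79.49)), ([202.7, 149.1], np.float64(0.1)), ([159.8, 157.7], np.float64(0.0)), ([478.4, 170.4], np.float64(0.06)), ([153.9, 196.6], np.float64(0.04))]
scene [([249.9, 132.6], np.float64(0.05)), ([257.3, 146.5], np.float64(0.0)), ([353.9, 263.8], np.float64(0.04)), ([361.2, 288.1], np.float64(0.04)), ([424.8, 297.4], np.float64(0.0)), ([393.6, 315.9], np.float64(0.07))]
bottle [ 0.6651  0.1113  0.0595 -0.0224  0.011 ] 0.20279814302921295
cal (array([ 0.4534, -0.1273,  0.0093, -1.4292]), np.float64(0.4265851378440857))
```

View pics/e2.png

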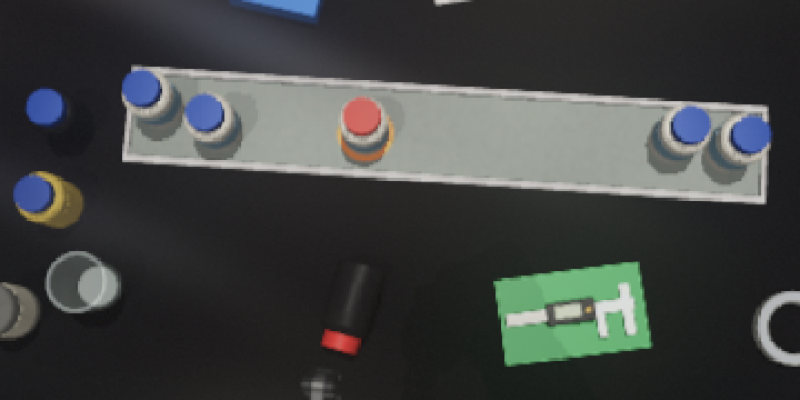

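The calliper lies flat in the middle of the mat, the red-capped bottle stands on the ring, and all four blue caps are unmoved (shift under 0.1 px). Handing in.

```bash
python3 -c "
from workcell import *
print(job_done())"
```

```text
the job is handed in; nothing more can be done
None
```

The job is handed in at about 21.6 s on the clock. The calliper was laid on the green mat first. The red-capped bottle was then stood upright, cap up, on the orange spot and let go.

**Last checks (two-view fits):**

| Item | Result |
|---|---|
| Calliper | at (0.453, -0.127), about 3 mm from the mat centre, and flat |
| Red-capped bottle | at (0.665, 0.111), about 2–3 mm from the spot, with a fitted tilt of about 0.025 rad |
| Blue-capped bottles | all four cap marks moved less than 0.1 px in the scene view; two were also matched in the top view |
| Arm | clear of everything, force about 0 N |

**What went wrong or disagreed:**
- **First calliper grasp:** it closed on nothing, above the slider. The real fingertips sit about 32 mm behind the reported TCP along the tool axis. I measured this in both camera views, used it as a correction, and the second grasp held.
- **Bottle height:** the camera fits put the bottle 3–6 mm higher than the text does. The force reading (+12 N upward) showed it was standing on the plate before release.
- **Mask fits:** the last calliper fit was loose because of its thin outline, with z read as 9 mm where 4 mm was expected. The final picture shows it lying flat.

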